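# Load a mortar bar into the guided compression jig and fit its platen

### The arm

A 7-joint arm with a two-finger parallel gripper is mounted at the origin on the work surface; the furniture and walls round the work are solid. World frame = base frame: x ahead of the robot, y to its left, z up, the work surface at z = 0. Lengths are in m, angles in rad, forces in N, time in s.
With the tool pointing down it reaches from about 0.35 to 0.9 m from the base axis. Payload 8.1 kg.
Tool frame: the origin (TCP) lies on the centre line of the jaws, within the pads' length; the fingertips stand 14 mm ahead of it and the grasp point (between the pads) lies 5 mm behind it; z points along the fingers, y is the direction in which the jaws open and shut (so a half turn about z gives the same grasp; the last joint's range is limited). The gripper opens to 92 mm and grips with 3 to 60 N. Pads are 19 mm wide; open, the fingers measure 130 mm over their backs; the gripper's body (75 mm by 190 mm) begins 47 mm behind the grasp point.
Start: joints at [-1.27, 0.434, 0.025, 1.573, -0.012, 1.134, -0.075], TCP at [0.246, 0.575, 0.241] pointing down, gripper open.
Joint ranges: [-2.62, 2.62], [-0.44, 2.09], [-1.27, 1.32], [0.08, 2.57], [-1.32, 4.46], [0.12, 2], [-2.74, 2.74]. Speed limits (rad/s): [2.22, 2.22, 3.01, 3.01, 3.14, 3.14, 3.14].

### API

Orientations are given as a rotation vector (axis times angle).
In Python, from cell import observe, eyes, arm gives the robot as it stands.
- The arm moves only by the tool step_arm, never from a script. Its argument "series" is a list that holds one entry, the list of rows, each a list of 5 numbers: the finger opening in m, from 0 to 0.0918, then the shift along the world's x, y, z in m, then the turn about the world's z in degrees. In form: [[[hand, dx, dy, dz, spin], ...]]. A call has 1 to 20 rows; each row is the pose to reach, as a shift and turn from the pose measured when the call began; what a row does not reach only later rows make up. A row lasts 1/12 s, in which the tool goes at most 41.7 mm and 7.16 degrees, less where a joint would pass 70% of its speed; a pose out of reach is approached as far as the arm can. A call with a gripper value outside its range is refused whole. The fingers move at their own pace and stop on an object; "squeeze" is the grip in N (left out, the last holds). Time passes only in rows, so rows that repeat a pose let the fingers close. It gives the time, the measured TCP pose, the force and the opening at its end, in the units of the state.
- observe(): the state, without advancing time (a new reading comes with each control period).
- eyes.get_image(name): name is "scene" or "top" or "wrist"; returns (picture, depth): 480x640x3 uint8, red, green, blue; 480x640 float32, m along the optical axis (not along the pixel's ray), 0 where there is no reading.
- eyes.camera_params(name): a dict with "intrinsics" (3x3 intrinsics, pixels), "distortion" ([k1, k2, p1, p2, k3] as OpenCV has them; the pictures are not rectified), "position" and "attitude" of the camera in the world. Camera axes: x right, y down, z forward; pixel columns grow to the right and rows downward; lengths in m; the calibration is good to about 2 mm. A picture is of the moment at which its call begins: read the wrist's pose just before it. camera_params takes no time and is no camera call; for the wrist camera it gives the pose at the moment of the call.
- arm.sign_off(): hands the job in, once; it reports no verdict.
The state is a dict: "clock": time; "joints": joint angles; "dq": joint speeds; "joint_efforts": joint torques, N m; "position": TCP position; "ee_rot": TCP orientation; "force": force on the tool from outside, world axes, zero at the start; "ft_torque": the same for the moment, N m; "width": opening from 0.0 (shut) to 1.0 (fully open).
Only numpy, scipy, OpenCV 4.12 (cv2) and the standard library are available. Lean on these libraries where they do the work, as an engineer would, in place of code of your own. Each camera call takes 0.05 s, during which the arm holds its last target.

### The job

Load the whole mortar bar into the steel jig: seat one end against the spring plunger, press it back and set the other end down inside the low end stop, so that the bar lies flat on the jig's floor, held by the spring. Then pick up the platen by its handle and, keeping it level, lower it gently over the jig's two dowels, the big hole on the big dowel, until it rests flat on the bar, and let go. Leave the broken half bar, the ring mould and the stopwatch where they are.

Things in the scene. Friction and masses are not known exactly. Their poses are not given: they have to be found in the camera images.
- jig: Fixed dark steel jig, base slab 206 x 124 x 15 mm (x -115 to +91). x runs along its cradle, from the spring housing (x -110 to -88 mm, top 49 mm above the bench) to the low end stop; z up. Origin on the bench under the middle of the seated bar. Two side cheeks each side (|x| 33 to 51 mm, inner faces at |y| = 22 mm, 10 mm above the floor) guide the bar; between them the sides are open for fingers.
- jig_seat (a point): Point on the cradle's floor (the slab's top, 15 mm above the bench) where the middle of the seated bar's underside belongs; axes as the jig's. The end stop's face is at x = +60 mm from here, the stop is 14 mm thick, 34 mm wide and stands 14 mm above the floor. The plunger's free face is at x = -52 mm.
- plunger (a joint): Travel (m) of the spring plunger: 0 = fully out, grows as it is pressed towards -x of the jig, limit 0.016. Its flat square face is 30 x 30 mm, spanning 4 to 34 mm above the cradle's floor. Force 2 N at 0, rising 0.5 N per mm. With the bar seated against the end stop it reads about 0.008. Its friction can hold a bar a few mm above the floor until it is pressed down.
- big_dowel_tip (a point): Tip of the big dowel, 16 mm diameter, bullet-nosed over its last 11 mm, upright; the tip is 65 mm above the cradle's floor (80 mm above the bench); at x +62, y +42 mm in the jig's frame.
- small_dowel_tip (a point): Tip of the small dowel, 10 mm diameter, otherwise the same; at x -62, y -42 mm in the jig's frame.
- mortar_bar: The whole mortar bar: grey concrete, 120 x 40 x 40 mm, about 0.42 kg, loose on the bench. Origin at the middle of its underside, x along its length, z up. Either end may go to the spring.
- bar_centre (a point): Centre of the mortar bar, 20 mm above its underside.
- platen: Aluminium plate 156 (x) x 112 (y) x 8 mm, 0.45 kg, loose on the bench, handle up. Origin at the middle of its underside, z up; centre of mass on z. Steel bar handle along x in the middle: 84 mm long, 14 mm thick, 30 to 46 mm above the underside, on posts at x = +-36 mm (62 mm free between). On the seated bar its underside is 40 mm above the cradle's floor.
- handle (a point): Middle of the platen's handle bar, 38 mm above the underside; axes as the platen's (fingers close along y).
- big_hole (a point): Centre, at the underside, of the platen's big hole, 17.6 mm diameter, at x +62, y +42 mm in the platen's frame.
- small_hole (a point): Centre, at the underside, of the platen's small hole, 11.6 mm diameter, at x -62, y -42 mm in the platen's frame.
- half_bar: Bystander: broken half of another mortar bar, 70 x 40 x 40 mm, loose. Origin at the middle of its underside, x along its length.
- ring_mould: Bystander: steel ring mould, 75 mm diameter, 40 mm high, loose. Origin at the middle of its underside.
- timer: Bystander: black stopwatch, 65 x 58 x 15 mm, loose. Origin at the middle of its underside.
- needle_stand: Fixed obstacle: upright needle apparatus, base 146 x 98 mm, 350 mm high. Origin at the middle of its underside.
- retort_stand: Fixed obstacle: small stand, base 100 (x) x 75 (y) mm, rod 202 mm high at x +20, y -35 mm, with a level arm at 110 mm height reaching to y +72 mm. Origin on the bench, 35 mm to the +y side of the base's middle.

How it is judged:
By the outcome, as a careful person would: the job done as asked, in the order asked, and still so for the second after the job is handed in, with the robot touching nothing.
It also fails if it takes over 67 s, if anything falls off the work surface, if the arm or the gripper's body presses on something with over 40 N, if the wrist force passes 120 N, or if a joint passes its speed limit or range.

## Working session

There is one attempt and no reset: what is moved stays moved. The work goes in short steps, Python scripts to look and compute and a tool call to move; the robot and the scene stay as the last step left them, time stands still between calls to the robot, and variables do not carry over. Pictures are saved under pics/ and viewed, and the job is handed in when it is done.

Besides the shell and the picture viewer there is one more tool, called after ">>>" by a JSON object that holds its "method" and its "body". step_arm: Moves the arm, as the interface text tells. Its arguments: {"type":"object","properties":{"series":{"type":"array"},"squeeze":{"type":"number"}},"required":["series"]}

```bash
ls; mkdir -p pics
python3 - <<'E'
from cell import observe, eyes, arm
import cv2,numpy as np
s=observe(); print(s)
for n in ["scene","top","wrist"]:
    p=eyes.camera_params(n); print(n,p)
    im,d=eyes.get_image(n)
    cv2.imwrite(f"pics/{n}0.png",im[:,:,::-1]); np.savez(f"pics/{n}0.npz",d=d,im=im)
E
```

```text
pics
{'clock': 0.0, 'joints': array([-1.26957917,  0.43525681,  0.02500618,  1.57411823, -0.01160099,
        1.13398824, -0.07509756]), 'dq': array([ 0.00055958, -0.0011463 ,  0.00183983,  0.00075227,  0.00169114,
        0.00076664,  0.00034816]), 'joint_efforts': array([-1.11401264e-04, -6.67860460e+01,  9.84923691e-01, -3.14458573e+01,
       -6.05470547e-02,  4.24977124e-02,  1.34865682e-04]), 'position': array([0.24545527, 0.57424181, 0.23991615]), 'ee_rot': array([-6.30130762e-01, -3.07757777e+00,  2.53972144e-03]), 'force': array([0.31163027, 0.67819695, 0.18643395]), 'ft_torque': array([-0.01357688,  0.00061826,  0.00617712]), 'width': 0.9992000021183636}
scene {'intrinsics': array([[504.87399811,   0.        , 317.98649093],
       [  0.        , 504.87399811, 246.0543016 ],
       [  0.        ,   0.        ,   1.        ]]), 'distortion': array([-0.0964425,  0.       ,  0.       ,  0.       ,  0.       ]), 'position': array([1.22762846, 0.48585865, 0.58188834]), 'attitude': array([-1.19465219, -2.10694644,  1.11013769])}
top {'intrinsics': array([[580.02358046,   0.        , 320.83022918],
       [  0.        , 580.02358046, 237.34777304],
       [  0.        ,   0.        ,   1.        ]]), 'distortion': array([-0.00114153,  0.        ,  0.        ,  0.        ,  0.        ]), 'position': array([0.37677934, 0.06726503, 1.40800723]), 'attitude': array([-2.1594717 ,  2.12279149, -0.13294198])}
wrist {'intrinsics': array([[407.72250594,   0.        , 316.90113317],
       [  0.        , 407.72250594, 236.65835159],
       [  0.        ,   0.        ,   1.        ]]), 'distortion': array([0.01162551, 0.        , 0.        , 0.        , 0.        ]), 'position': array([0.17311783, 0.60474418, 0.38485907]), 'attitude': array([2.40725735, 1.58935682, 0.2333477 ])}
```

View pics/top0.png

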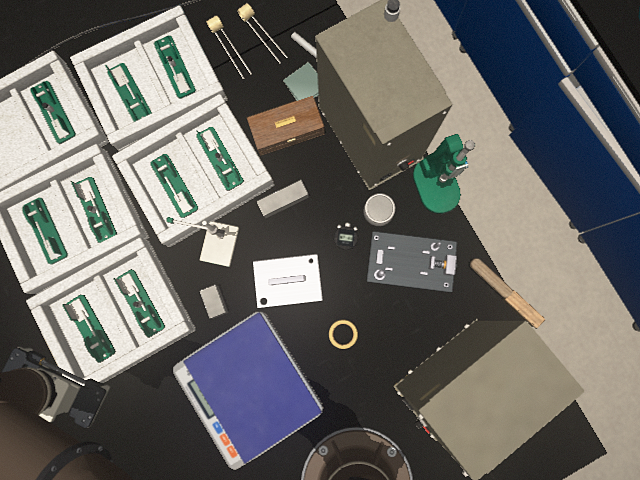

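View pics/scene0.png

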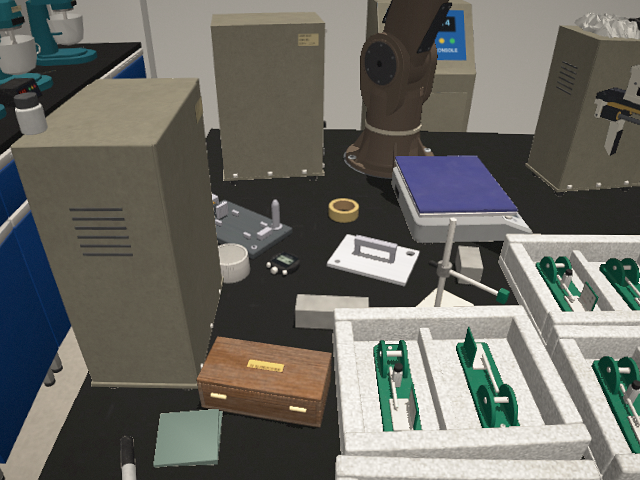

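View pics/wrist0.png

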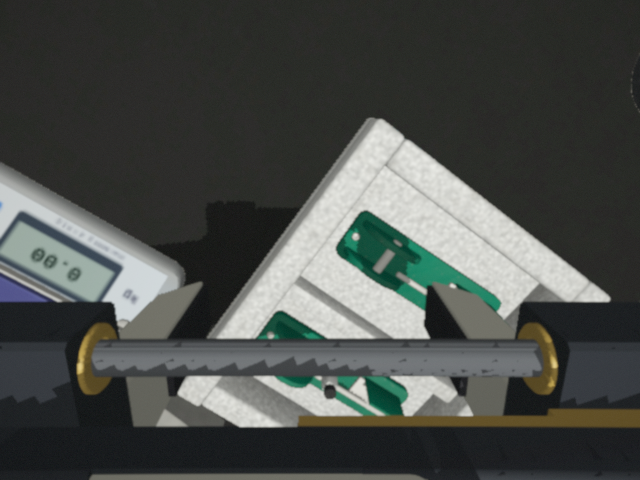

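The top view is oriented with +x up and +y left. It shows the bar at (283,198), the platen at (288,281), the jig at (412,262), the half bar at (213,301), the retort stand at (218,243) and the needle stand at (440,185). Next I'll build a height map from the depth image.

```bash
cat > h.py <<'E'
import numpy as np,cv2
from scipy.spatial.transform import Rotation as R
from cell import observe, eyes, arm
def cloud(d,p):
    K=p["intrinsics"];D=p["distortion"]
    v,u=np.mgrid[0:480,0:640]
    pts=np.stack([u,v],-1).reshape(-1,1,2).astype(float)
    n=cv2.undistortPoints(pts,K,D).reshape(480,640,2)
    c=np.dstack([n[...,0]*d,n[...,1]*d,d])
    return c@R.from_rotvec(p["attitude"]).as_matrix().T+p["position"]
def proj(P,p):
    Rm=R.from_rotvec(p["attitude"]).as_matrix()
    c=(np.atleast_2d(P)-p["position"])@Rm
    o,_=cv2.projectPoints(c.reshape(-1,1,3),np.zeros(3),np.zeros(3),p["intrinsics"],p["distortion"])
    return o.reshape(-1,2)
def snap(n,tag):
    p=eyes.camera_params(n); im,d=eyes.get_image(n)
    cv2.imwrite(f"pics/{tag}.png",im[:,:,::-1]); np.savez(f"pics/{tag}.npz",d=d,im=im)
    return im,d,p
E
python3 - <<'E'
from h import *
z=np.load("pics/top0.npz");p=eyes.camera_params("top");C=cloud(z["d"],p)
np.save("pics/topC.npy",C)
for u,v in [(283,198),(213,301),(265,290),(288,281),(379,209),(346,235),(400,255),(452,262),(330,300),(379,275),(435,246)]:
    print(u,v,C[v,u].round(4))
im=z["im"][:,:,::-1]
a=cv2.resize(im[165:325,180:340],None,fx=4,fy=4,interpolation=cv2.INTER_CUBIC)[:600]
cv2.imwrite("pics/cropA.png",a)
b=cv2.resize(im[180:310,330:480],None,fx=4.6,fy=4.6,interpolation=cv2.INTER_CUBIC)
cv2.imwrite("pics/cropB.png",b)
E
```

```text
283 198 [0.6634 0.1839 0.042 ]
213 301 [0.4143 0.342  0.0408]
265 290 [0.4441 0.2246 0.003 ]
288 281 [0.464  0.1664 0.0461]
379 209 [ 0.6402 -0.0467  0.0414]
346 235 [0.58   0.0307 0.0142]
400 255 [ 0.5329 -0.0995  0.0186]
452 262 [ 0.515  -0.2177  0.048 ]
330 300 [0.4228 0.067  0.001 ]
379 275 [ 0.4797 -0.0447  0.0731]
435 246 [ 0.552  -0.178   0.0499]
```

View pics/cropA.png

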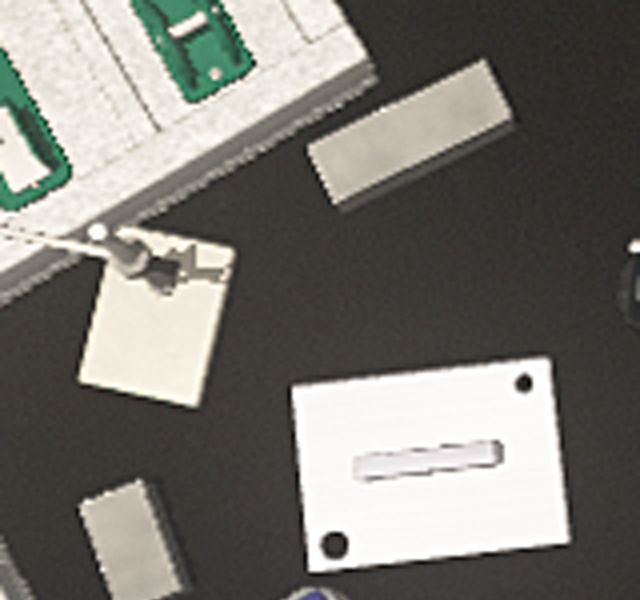

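View pics/cropB.png

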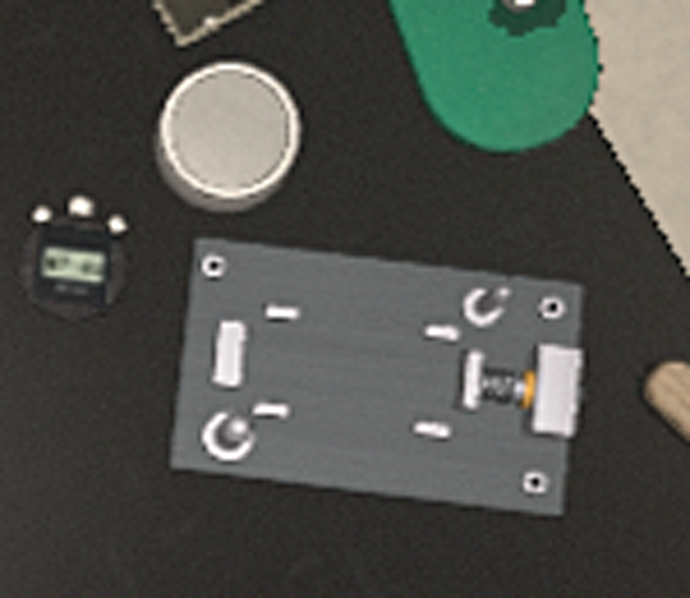

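Run:
```python
from h import *
z=np.load("pics/top0.npz");C=np.load("pics/topC.npy")
X,Y,Z=C[...,0],C[...,1],C[...,2]
# height map
s=800
H=np.zeros((400,520),np.uint8)
ok=z["d"]>0
r=((1.0-X)*400/0.8).astype(int); c=((0.55-Y)*400/0.8).astype(int)
m=ok&(r>=0)&(r<400)&(c>=0)&(c<520)
H=np.zeros((400,520,3),np.uint8)
Zc=np.clip(Z/0.4*255,0,255).astype(np.uint8)
col=cv2.applyColorMap(Zc,cv2.COLORMAP_JET)
H[r[m],c[m]]=col[m]
H=cv2.medianBlur(H,3)
for k in range(0,9):
    cv2.putText(H,f"{1-k*.1:.1f}",(0,k*50+4),0,.35,(255,255,255),1); cv2.line(H,(0,k*50),(519,k*50),(90,90,90),1)
for k in range(11):
    y=.5-k*.1; cv2.putText(H,f"{y:.1f}",(int((.55-y)*500),398),0,.35,(255,255,255),1);cv2.line(H,(int((.55-y)*500),0),(int((.55-y)*500),399),(90,90,90),1)
cv2.imwrite("pics/hm.png",cv2.resize(H,None,fx=1.5,fy=1.5,interpolation=cv2.INTER_NEAREST))
def near(name,x0,y0,rad,zlo):
    q=ok&(np.hypot(X-x0,Y-y0)<rad)&(Z>zlo)
    print(name,q.sum(), C[q][np.argsort(np.hypot(X[q]-x0,Y[q]-y0))[::max(1,q.sum()//8)]].round(3).tolist()[:9])
near("bar",.66,.18,.13,.055); near("platen",.46,.166,.13,.06); near("jig",.52,-.12,.15,.085)
print("max z", [ (n,Z[(X>a)&(X<b)&(Y>c)&(Y<d)&ok].max().round(3)) for n,a,b,c,d in [("trays",.4,.9,.3,.6),("cab",.7,1,-.15,.15),("scale",.2,.42,.08,.34),("needle",.6,.8,-.3,-.15)]])
```

```text
bar 768 [[0.699, 0.216, 0.066], [0.701, 0.234, 0.075], [0.703, 0.245, 0.067], [0.716, 0.246, 0.063], [0.735, 0.236, 0.067], [0.744, 0.239, 0.069], [0.671, 0.291, 0.069], [0.67, 0.3, 0.07]]
platen 454 [[0.39, 0.225, 0.064], [0.379, 0.226, 0.091], [0.364, 0.212, 0.093], [0.372, 0.235, 0.091], [0.381, 0.251, 0.062], [0.346, 0.203, 0.09], [0.339, 0.19, 0.061], [0.346, 0.221, 0.093], [0.333, 0.193, 0.093]]
jig 0 []
max z [('trays', np.float64(0.207)), ('cab', np.float64(0.431)), ('scale', np.float64(0.747)), ('needle', np.float64(0.381))]
```

View pics/hm.png

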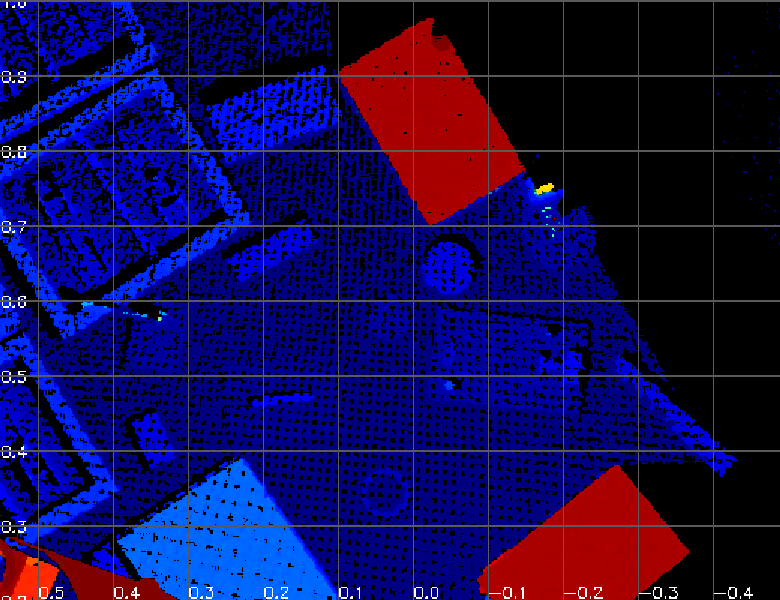

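```bash
cat >> h.py <<'E'
def rays(uv,p):
    n=cv2.undistortPoints(np.array(uv,float).reshape(-1,1,2),p["intrinsics"],p["distortion"]).reshape(-1,2)
    return np.c_[n,np.ones(len(n))]@R.from_rotvec(p["attitude"]).as_matrix().T
def onplane(uv,z,p):
    r=rays(uv,p); o=p["position"]; t=(z-o[2])/r[:,2]; return o+r*t[:,None]
E
python3 - <<'E'
from h import *
z=np.load("pics/top0.npz");p=eyes.camera_params("top");C=np.load("pics/topC.npy");im=z["im"].astype(int)
X,Y,Z=C[...,0],C[...,1],C[...,2]
g=im.sum(2)
def fit(name,seed,zt,mask):
    n,l=cv2.connectedComponents(mask.astype(np.uint8),connectivity=4)
    m=(l==l[seed[1],seed[0]]).astype(np.uint8)
    cs,_=cv2.findContours(m,cv2.RETR_EXTERNAL,cv2.CHAIN_APPROX_NONE)
    c=max(cs,key=cv2.contourArea).reshape(-1,2)
    W=onplane(c,zt,p)[:,:2]
    rc=cv2.minAreaRect((W*1000).astype(np.float32)); print(name,m.sum(),rc, cv2.boxPoints(rc).round(0).tolist())
print(im[198,283],im[205,300],im[290,265],im[250,400],im[300,330],im[301,213])
fit("bar",(283,198),.04,(g>330)&(Z<.05))
fit("platen",(265,290),.008,g>330)
fit("jig",(400,255),.015,(g>190)&(Z<.06))
# tray in bar frame
th=np.radians(-63)
q=(Z>.05)&(Z<.12)&(np.hypot(X-.6634,Y-.1839)<.15)
P=C[q]-[.6634,.1839,0]; a=P[:,0]*np.cos(th)+P[:,1]*np.sin(th); b=-P[:,0]*np.sin(th)+P[:,1]*np.cos(th)
for lo in range(-100,40,10):
    k=(a>lo/1000)&(a<lo/1000+.01)
    if k.any(): print(lo,b[k].min().round(3),P[k,2].max().round(3))
E
```

```text
[198 190 175] [53 51 46] [251 249 247] [104 107 107] [62 58 55] [189 179 168]
bar 804 ((665.2241821289062, 186.56631469726562), (39.58289337158203, 119.67877960205078), 27.25648307800293) [[620.0, 231.0], [675.0, 124.0], [710.0, 142.0], [655.0, 249.0]]
platen 3050 ((467.7228088378906, 171.65139770507812), (114.18498229980469, 158.28746032714844), 7.5002760887146) [[401.0, 243.0], [421.0, 86.0], [535.0, 101.0], [514.0, 258.0]]
jig 4288 ((518.78076171875, -129.69558715820312), (209.6846466064453, 122.97515869140625), 83.84855651855469) [[446.0, -227.0], [569.0, -241.0], [591.0, -32.0], [469.0, -19.0]]
-100 0.038 0.074
-90 0.04 0.078
-80 0.04 0.076
-70 0.042 0.079
-60 0.043 0.077
-50 0.043 0.075
-40 0.044 0.074
-30 0.045 0.075
-20 0.046 0.077
-10 0.048 0.073
0 0.131 0.065
10 0.129 0.065
20 0.128 0.066
30 0.127 0.063
```

>>> {"method": "step_arm", "body": {"series": [[[0.07,0,0,0.04,0],[0.07,0.02,-0.02,0.07,-5],[0.07,0.05,-0.045,0.07,-10],[0.07,0.075,-0.07,0.07,-15],[0.07,0.1,-0.1,0.07,-20],[0.07,0.13,-0.125,0.07,-25],[0.07,0.155,-0.15,0.07,-30],[0.07,0.18,-0.175,0.07,-35],[0.07,0.21,-0.2,0.07,-39.5],[0.07,0.235,-0.23,0.07,-39.5],[0.07,0.265,-0.255,0.07,-39.5],[0.07,0.29,-0.28,0.07,-39.5],[0.07,0.315,-0.305,0.07,-39.5],[0.07,0.345,-0.33,0.07,-39.5],[0.07,0.37,-0.355,0.07,-39.5],[0.07,0.4,-0.38,0.04,-39.5],[0.07,0.426,-0.404,0.01,-39.5],[0.07,0.426,-0.404,0.01,-39.5],[0.07,0.426,-0.404,0.01,-39.5]]]}}

```text
clock: 1.73
position: [0.6716, 0.1663, 0.2464]
ee_rot: [-1.638, -2.677, 0.011]
force: [0.2, -0.4, -0.1]
width: 0.762
```

Run:
```python
from h import *
s=observe();print(s["clock"],s["position"],s["ee_rot"],s["joints"].round(2))
im,d,p=snap("wrist","w1");print(p)
```

```text
1.7333 [0.6716121  0.1663386  0.24643196] [-1.63832839 -2.67747267  0.01062538] [-0.52  0.56  0.33  1.39 -0.18  1.23  0.3 ]
{'intrinsics': array([[407.72250594,   0.        , 316.90113317],
       [  0.        , 407.72250594, 236.65835159],
       [  0.        ,   0.        ,   1.        ]]), 'distortion': array([0.01162551, 0.        , 0.        , 0.        , 0.        ]), 'position': array([0.63650551, 0.23624604, 0.39114027]), 'attitude': array([2.77041301, 0.66824611, 0.08956641])}
```

View pics/w1.png

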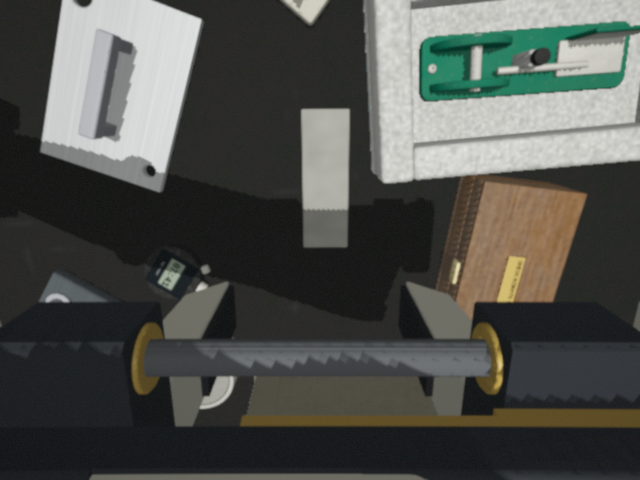

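The bar shows at u 301–350, v 108–247, and it is aligned with the jaws. Next I'll measure it on the z=0.04 plane.

```bash
cat >> h.py <<'E'
def yaw(s):
    M=R.from_rotvec(s["ee_rot"]).as_matrix(); return np.degrees(np.arctan2(M[1,1],M[0,1]))
E
python3 - <<'E'
from h import *
z=np.load("pics/w1.npz");p=eyes.camera_params("wrist");im=z["im"].astype(int)
C=cloud(z["d"],p); Z=C[...,2]
print("Z bar",Z[180,325],"bench",Z[180,270],"tray",Z[120,372])
m=((Z>.025)&(Z<.055)).astype(np.uint8); m[260:]=0
n,l=cv2.connectedComponents(m); m=(l==l[180,325]).astype(np.uint8)
c=max(cv2.findContours(m,cv2.RETR_EXTERNAL,cv2.CHAIN_APPROX_NONE)[0],key=cv2.contourArea).reshape(-1,2)
print(c.min(0),c.max(0))
g=im.sum(2); 
print([g[180,u] for u in range(297,305)],[g[180,u] for u in range(345,355)],[g[v,325] for v in range(104,112)],[g[v,325] for v in range(243,252)])
W=onplane(c,.04,p)[:,:2]*1000; print(cv2.minAreaRect(W.astype(np.float32)))
cor=onplane([(301.5,180),(350,180),(325,108),(325,247)],.04,p); print(cor.round(4)); print((cor[0]+cor[1])/2,(cor[2]+cor[3])/2)
print(yaw(observe()))
E
```

```text
Z bar 0.04454334015204203 bench 0.0026977110467297227 tray 0.0334334542071798
[301 109] [348 247]
[np.int64(123), np.int64(122), np.int64(125), np.int64(123), np.int64(230), np.int64(393), np.int64(481), np.int64(515)] [np.int64(518), np.int64(514), np.int64(479), np.int64(370), np.int64(217), np.int64(131), np.int64(134), np.int64(125), np.int64(131), np.int64(132)] [np.int64(121), np.int64(121), np.int64(131), np.int64(157), np.int64(297), np.int64(448), np.int64(510), np.int64(523)] [np.int64(306), np.int64(304), np.int64(305), np.int64(275), np.int64(194), np.int64(106), np.int64(79), np.int64(80), np.int64(71)]
((666.2056274414062, 189.8370361328125), (40.15578842163086, 120.23634338378906), 27.492143630981445)
[[0.6479 0.1818 0.04  ]
 [0.6853 0.2011 0.04  ]
 [0.6385 0.244  0.04  ]
 [0.6944 0.1368 0.04  ]]
[0.66660054 0.19145149 0.04      ] [0.66643108 0.19037745 0.04      ]
27.223208047690658
```

>>> {"method": "step_arm", "body": {"series": [[[0.07,0.002,0.008,-0.03,0],[0.07,0.002,0.008,-0.065,0],[0.07,0.002,0.008,-0.1,0],[0.07,0.002,0.008,-0.135,0],[0.07,0.002,0.008,-0.165,0],[0.07,0.002,0.008,-0.19,0],[0.07,0.002,0.008,-0.205,0],[0.07,0.002,0.008,-0.216,0],[0.07,0.002,0.008,-0.216,0],[0.07,0.002,0.008,-0.216,0]]], "squeeze": 50}}

```text
clock: 2.62
position: [0.6732, 0.1786, 0.0335]
ee_rot: [-1.633, -2.681, 0.004]
force: [0.3, 0.3, 0.3]
width: 0.759
```

>>> {"method": "step_arm", "body": {"series": [[[0.036,0,0,0,0],[0.036,0,0,0,0],[0.036,0,0,0,0],[0.036,0,0,0,0],[0.036,0,0,0,0],[0.036,0,0,0,0]]]}}

```text
clock: 3.12
position: [0.673, 0.1783, 0.0339]
ee_rot: [-1.633, -2.681, 0.005]
force: [-2.9, -0.6, 6.2]
width: 0.429
```

>>> {"method": "step_arm", "body": {"series": [[[0.07,0,0,0,0],[0.07,0,0,0,0],[0.07,0,0,0,0],[0.07,0,0,0.04,0],[0.07,0,0,0.08,0],[0.07,0,0,0.12,0],[0.07,-0.015,-0.035,0.16,-6],[0.07,-0.03,-0.07,0.2,-12],[0.07,-0.045,-0.105,0.22,-18],[0.07,-0.06,-0.14,0.23,-24],[0.07,-0.08,-0.175,0.24,-30],[0.07,-0.1,-0.21,0.24,-33.5],[0.07,-0.12,-0.245,0.24,-33.5],[0.07,-0.14,-0.28,0.24,-33.5],[0.07,-0.15,-0.315,0.24,-33.5],[0.07,-0.15,-0.35,0.24,-33.5],[0.07,-0.15,-0.38,0.24,-33.5],[0.07,-0.15,-0.38,0.24,-33.5],[0.07,-0.15,-0.38,0.24,-33.5]]]}}

```text
clock: 4.7
position: [0.5223, -0.2044, 0.2741]
ee_rot: [-2.342, -2.09, 0.004]
force: [0.4, 0.1, -1.2]
width: 0.76
```

Run:
```python
from h import *
s=observe();print(s["clock"],s["position"],yaw(s),s["joints"].round(2))
im,d,p=snap("wrist","w2");print(p["position"],p["attitude"]); print(observe()["position"])
np.savez("pics/w2p.npz",**p)
```

```text
4.7 [ 0.52226956 -0.2043799   0.27410615] -6.496325840249571 [-0.16  0.33  0.59  1.72 -0.2   1.16  0.37]
[ 0.5314463  -0.12702839  0.41894346] [ 2.84190577 -0.16103234 -0.02797159]
[ 0.52281662 -0.20213012  0.27381898]
```

View pics/w2.png

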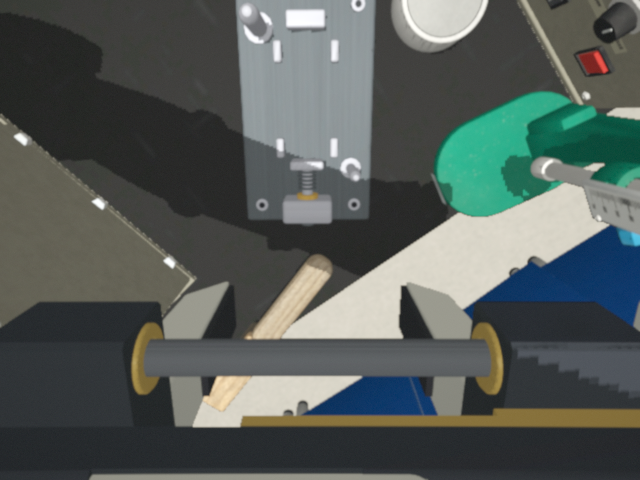

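Run:
```python
from h import *
im=np.load("pics/w2.npz")["im"][:,:,::-1]
cv2.imwrite("pics/w2a.png",cv2.resize(im[0:110,225:385],None,fx=5,fy=5,interpolation=cv2.INTER_CUBIC))
cv2.imwrite("pics/w2b.png",cv2.resize(im[125:235,225:385],None,fx=5,fy=5,interpolation=cv2.INTER_CUBIC))
```

```text
(no output)
```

View pics/w2a.png

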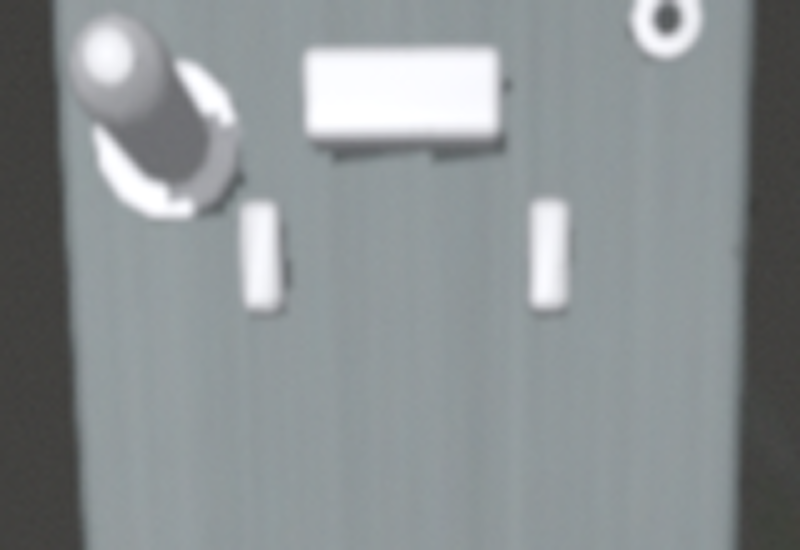

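View pics/w2b.png

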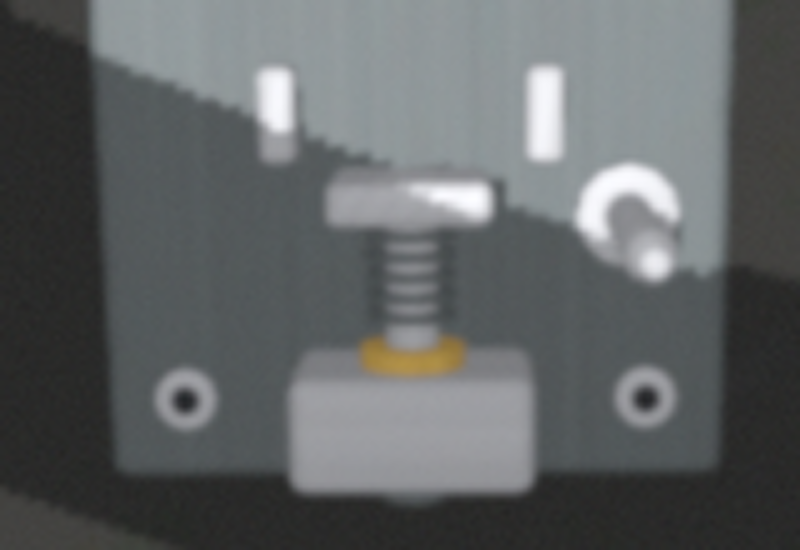

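Run:
```python
from h import *
from scipy.optimize import least_squares
p=dict(np.load("pics/w2p.npz"))
A=lambda U,V:((U+.5)/5-.5+225,(V+.5)/5-.5)
B=lambda U,V:((U+.5)/5-.5+225,(V+.5)/5-.5+125)
obs=[(A(304,47),(74,17,29)),(A(500,47),(74,-17,29)),(A(500,136),(60,-17,29)),(A(304,136),(60,17,29)),
(A(279,200),(51,22,25)),(A(283,310),(33,22,25)),(A(529,200),(51,-22,25)),(A(529,310),(33,-22,25)),
(B(295,66),(-33,22,25)),(B(297,160),(-51,22,25)),(B(527,66),(-33,-22,25)),(B(526,160),(-51,-22,25)),
(B(115,473),(-115,62,15)),(B(720,471),(-115,-62,15)),(B(90,0),None),(A(107,53),(62,42,78)),(B(655,264),(-62,-42,79))]
obs=[o for o in obs if o[1]]
uv=np.array([o[0] for o in obs]);P=np.array([o[1] for o in obs])/1000
def W(q): return np.c_[P[:,:2]@np.array([[np.cos(q[2]),np.sin(q[2])],[-np.sin(q[2]),np.cos(q[2])]])+q[:2],P[:,2]+(q[3] if len(q)>3 else 0)]
for q0 in ([.52,-.13,1.46],[.52,-.13,1.46,0]):
    r=least_squares(lambda q:(proj(W(q),p)-uv).ravel(),q0,loss="huber",x_scale=[.01]*len(q0))
    print(r.x[:2],np.degrees(r.x[2]),r.x[3:]); print(r.fun.reshape(-1,2).round(1).tolist())
# top compare
pt=eyes.camera_params("top"); z=np.load("pics/top0.npz")["im"][:,:,::-1].copy()
np.save("pics/jig.npy",r.x[:3])
```

```text
[ 0.52175751 -0.11556531] 83.7809734347679 []
[[-0.5, -0.3], [0.3, -0.5], [0.2, -0.0], [0.0, 0.2], [-0.0, -0.3], [-0.2, -0.0], [0.1, -0.6], [-0.0, -0.3], [-0.4, -0.0], [-0.2, 0.6], [0.0, -0.3], [0.1, 0.4], [-0.3, 0.6], [-0.1, 0.5], [0.8, 0.8], [0.1, -0.4]]
[ 0.52174227 -0.11551746] 83.78038898890662 [-0.00064555]
[[-0.4, -0.2], [0.2, -0.4], [0.2, 0.0], [0.0, 0.3], [-0.0, -0.2], [-0.2, 0.0], [0.0, -0.5], [-0.1, -0.3], [-0.4, -0.1], [-0.2, 0.5], [-0.0, -0.4], [0.1, 0.3], [-0.3, 0.4], [-0.2, 0.3], [0.9, 0.9], [-0.0, -0.6]]
```

>>> {"method": "step_arm", "body": {"series": [[[0.07,0.01,0.035,0.01,5],[0.07,0.02,0.07,0.01,10],[0.07,0.035,0.105,0.01,15],[0.07,0.05,0.14,0.01,20],[0.07,0.065,0.175,0.01,25],[0.07,0.08,0.21,0.01,30],[0.07,0.095,0.245,0.01,33.7],[0.07,0.11,0.28,0,33.7],[0.07,0.125,0.315,-0.02,33.7],[0.07,0.14,0.35,-0.05,33.7],[0.07,0.151,0.379,-0.08,33.7],[0.07,0.151,0.379,-0.1,33.7],[0.07,0.151,0.379,-0.13,33.7],[0.07,0.151,0.379,-0.13,33.7],[0.07,0.151,0.379,-0.13,33.7]]]}}

```text
clock: 6.0
position: [0.6721, 0.1783, 0.1424]
ee_rot: [-1.627, -2.681, 0.009]
force: [-0.1, -0.7, -0.1]
width: 0.762
```

Run:
```python
from h import *
s=observe();print(s["clock"],s["position"],yaw(s))
im,d,p=snap("wrist","w3");np.savez("pics/w3p.npz",**p)
```

```text
6.0 [0.67212855 0.17827607 0.14243297] 27.50756550924851
```

View pics/w3.png

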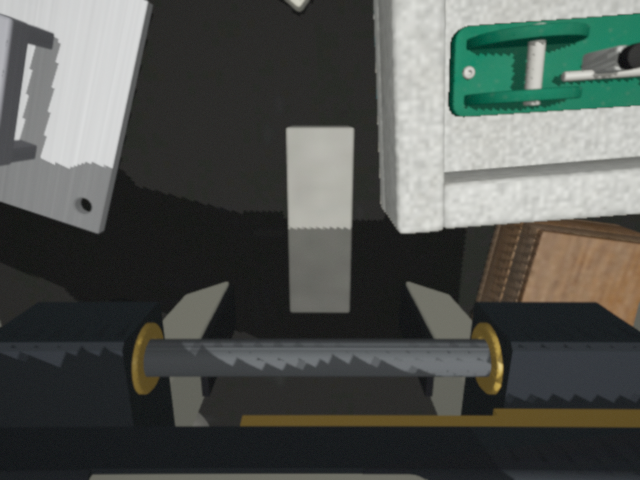

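Run:
```python
from h import *
p=dict(np.load("pics/w3p.npz"))
c=onplane([(286,126.5),(354.5,126.5),(350,312.5),(289,312.5)],.04,p)[:,:2]
print((c*1000).round(1), np.linalg.norm(np.diff(c,axis=0),axis=1)); m=c.mean(0); d=(c[2]+c[3]-c[0]-c[1]);d/=np.linalg.norm(d)
print(m,np.degrees(np.arctan2(d[1],d[0])), "grasp +15:",m+.015*d)
```

```text
[[622.4 231.7]
 [658.  250.2]
 [713.8 143.4]
 [677.5 124.3]] [0.04010918 0.12050921 0.04095614]
[0.6679239  0.18739033] -62.6103888716226 grasp +15: [0.67482449 0.17407185]
```

>>> {"method": "step_arm", "body": {"series": [[[0.07,0.003,-0.004,-0.035,0],[0.07,0.003,-0.004,-0.07,0],[0.07,0.003,-0.004,-0.095,0],[0.07,0.003,-0.004,-0.112,0],[0.07,0.003,-0.004,-0.112,0],[0.07,0.003,-0.004,-0.112,0],[0.036,0.003,-0.004,-0.112,0],[0.036,0.003,-0.004,-0.112,0],[0.036,0.003,-0.004,-0.112,0],[0.036,0.003,-0.004,-0.112,0],[0.036,0.003,-0.004,-0.112,0],[0.036,0.003,-0.004,-0.112,0]]], "squeeze": 58}}

```text
clock: 7.05
position: [0.6766, 0.1735, 0.0333]
ee_rot: [-1.63, -2.682, 0.005]
force: [-2.8, -0.3, 6.3]
width: 0.428
```

```bash
cat >> h.py <<'E'
J=np.array([.5218,-.1156]);JY=np.radians(83.78)
JR=np.array([[np.cos(JY),-np.sin(JY)],[np.sin(JY),np.cos(JY)]])
def st():
    s=observe(); q=(s["position"][:2]-J)@JR
    print("t",round(s["clock"],2),"pos",s["position"].round(4),"yaw",round(yaw(s),2),"jig xy mm",(q*1000).round(1),"F",s["force"].round(1),"T",s["ft_torque"].round(2),"w",round(s["width"]*91.8,1))
    return s
E
python3 - <<'E'
from h import *
s=st(); d=np.array([np.cos(np.radians(-62.6)),np.sin(np.radians(-62.6))])
print("a",(s["position"][:2]-[.6679,.1874])@d)
for j in [(-.0,0)]: pass
print("yaw need",83.78-90+180-180)
E
```

```text
t 7.05 pos [0.6766 0.1735 0.0333] yaw 27.44 jig xy mm [ 304.1 -122.5] F [-2.8 -0.3  6.3] T [-0.29  0.6   0.08] w 39.3
a 0.01635478355040194
yaw need -6.219999999999999
```

>>> {"method": "step_arm", "body": {"series": [[[0.036,0,0,0.03,0],[0.036,-0.01,-0.005,0.07,0],[0.036,-0.035,-0.015,0.1,-5],[0.036,-0.06,-0.035,0.13,-10],[0.036,-0.085,-0.06,0.14,-15],[0.036,-0.105,-0.09,0.14,-20],[0.036,-0.12,-0.12,0.14,-25],[0.036,-0.13,-0.15,0.14,-30],[0.036,-0.14,-0.18,0.14,-33.6],[0.036,-0.145,-0.21,0.14,-33.6],[0.036,-0.15,-0.24,0.14,-33.6],[0.036,-0.155,-0.265,0.13,-33.6],[0.036,-0.155,-0.286,0.11,-33.6],[0.036,-0.155,-0.286,0.09,-33.6],[0.036,-0.155,-0.286,0.08,-33.6],[0.036,-0.155,-0.286,0.08,-33.6],[0.036,-0.155,-0.286,0.08,-33.6]]]}}

```text
clock: 8.47
position: [0.5212, -0.1115, 0.1129]
ee_rot: [-2.332, -2.097, 0.005]
force: [0.3, 1.0, -4.6]
width: 0.431
```

Run:
```python
from h import *
st(); im,d,p=snap("wrist","w4"); im,d,p=snap("scene","s4");st()
cv2.imwrite("pics/s4c.png",cv2.resize(im[100:320,150:400,::-1],None,fx=3,fy=2.7))
```

```text
t 8.47 pos [ 0.5212 -0.1115  0.1129] yaw -6.09 jig xy mm [4. 1.] F [ 0.3  1.  -4.6] T [-0.17 -0.02  0.03] w 39.6
t 8.57 pos [ 0.5223 -0.1117  0.1141] yaw -6.07 jig xy mm [ 4. -0.] F [ 0.6 -0.5 -4.8] T [-0.18  0.03 -0.02] w 39.8
```

View pics/w4.png

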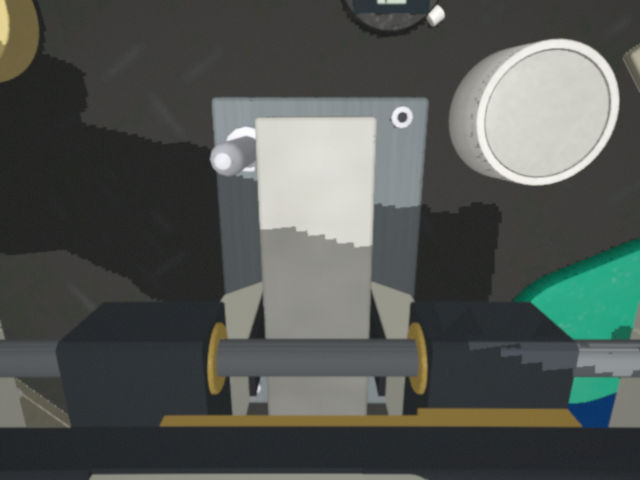

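View pics/s4c.png

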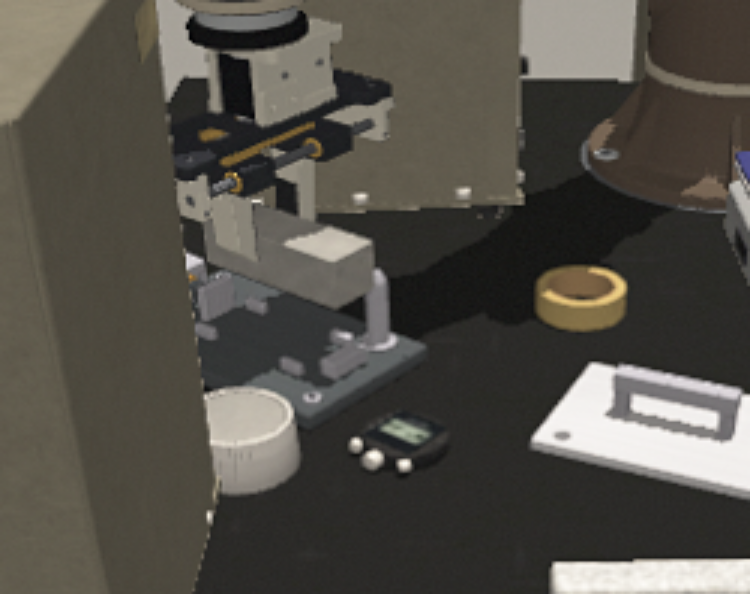

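Run:
```python
from h import *
d=np.load("pics/w4.npz")["d"];p=eyes.camera_params("wrist");C=cloud(d,p)
q=C[125:290,272:360].reshape(-1,3);q=q[q[:,2]>.05]
L=np.c_[(q[:,:2]-J)@JR,q[:,2]]
A=np.c_[L[:,:2],np.ones(len(L))];c,*_=np.linalg.lstsq(A,L[:,2],rcond=None);print("slope x,y deg",np.degrees(np.arctan(c[:2])),c[2], "x range",L[:,0].min(),L[:,0].max())
e=onplane([(257,118.5),(376,118.5)],c[2]+c[0]*.075,p);print(((e[:,:2]-J)@JR*1000).round(1),c[2]+c[0]*.075)
```

```text
slope x,y deg [ 3.42756679 -0.43950954] 0.11920339259180744 x range 0.019324021405458736 0.08163354345787104
[[ 79.9  19.2]
 [ 80.  -18.6]] 0.12369542687620888
```

Run:
```python
from h import *
d=np.load("pics/w3.npz")["d"];p=dict(np.load("pics/w3p.npz"));C=cloud(d,p)
q=C[135:300,295:345].reshape(-1,3)
th=np.radians(180-62.6);u=np.array([np.cos(th),np.sin(th)])
x=(q[:,:2]-[.668,.1874])@u; c=np.polyfit(x,q[:,2],1);print("control slope",np.degrees(np.arctan(c[0])),c[1])
z=np.load("pics/s4.npz");p=eyes.camera_params("scene")
# predicted bar corners in scene for slopes 0, 3.4 with end at jig x 80
im=z["im"][:,:,::-1].copy()
for sl,col in((0,(0,0,255)),(3.4,(0,255,0)),(-3.4,(255,0,0))):
    s=np.radians(sl);P=[]
    for x in (-60,60):
        for y in (-20,20):
            for zz in (-20,20):
                # rotate about grasp (x=-16,z=+10)
                dx,dz=x+16,zz-15
                X=4/1000+(dx*np.cos(s)-dz*np.sin(s))/1000; Zz=.119+(dx*np.sin(s)+dz*np.cos(s))/1000
                w=J+JR@np.array([X,y/1000]); P.append([w[0],w[1],Zz])
    uv=proj(np.array(P),p)
    for a,b in((4,5),(6,7),(4,6),(5,7),(0,4),(1,5),(2,6),(3,7)):
        cv2.line(im,tuple(np.int32(uv[a]*8)),tuple(np.int32(uv[b]*8)),col,1,cv2.LINE_AA,3)
cv2.imwrite("pics/s4o.png",cv2.resize(im[150:230,190:300],None,fx=7,fy=7,interpolation=cv2.INTER_CUBIC))
```

```text
control slope 3.655251091337624 0.041584902561519935
```

View pics/s4o.png

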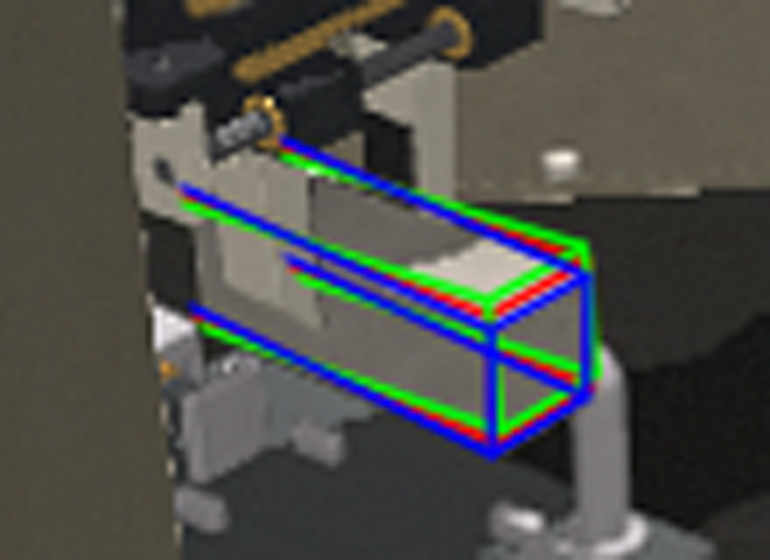

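>>> {"method": "step_arm", "body": {"series": [[[0.036,0,0,-0.02,0],[0.036,0,0,-0.038,0],[0.036,0,0,-0.049,0],[0.036,0,0,-0.049,0],[0.036,0,0,-0.049,0]]]}}

```text
clock: 8.98
position: [0.5224, -0.1114, 0.0654]
ee_rot: [-2.333, -2.099, 0.002]
force: [-0.3, -0.3, -4.8]
width: 0.43
```

Run:
```python
from h import *
st(); im,d,p=snap("wrist","w5");im,d,p=snap("scene","s5");st()
cv2.imwrite("pics/s5c.png",cv2.resize(im[150:230,190:300,::-1],None,fx=7,fy=7,interpolation=cv2.INTER_CUBIC))
```

```text
t 8.98 pos [ 0.5224 -0.1114  0.0654] yaw -6.04 jig xy mm [ 4.2 -0.1] F [-0.3 -0.3 -4.8] T [-0.23  0.05 -0.06] w 39.5
t 9.08 pos [ 0.5231 -0.1118  0.0661] yaw -6.06 jig xy mm [ 3.9 -0.8] F [ 0.9  0.9 -5.5] T [-0.16  0.09  0.01] w 39.9
```

View pics/w5.png

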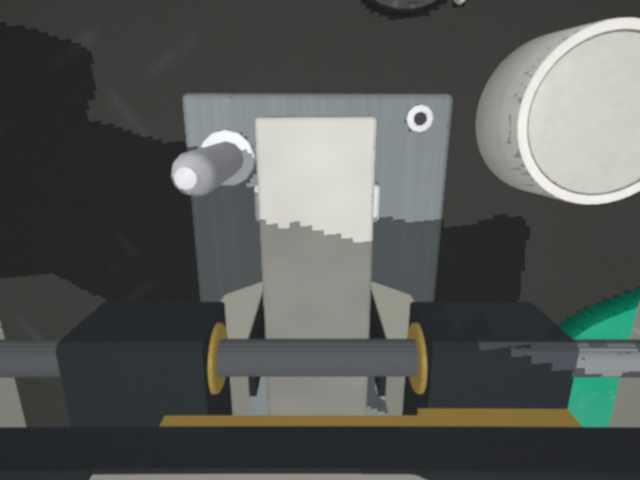

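View pics/s5c.png

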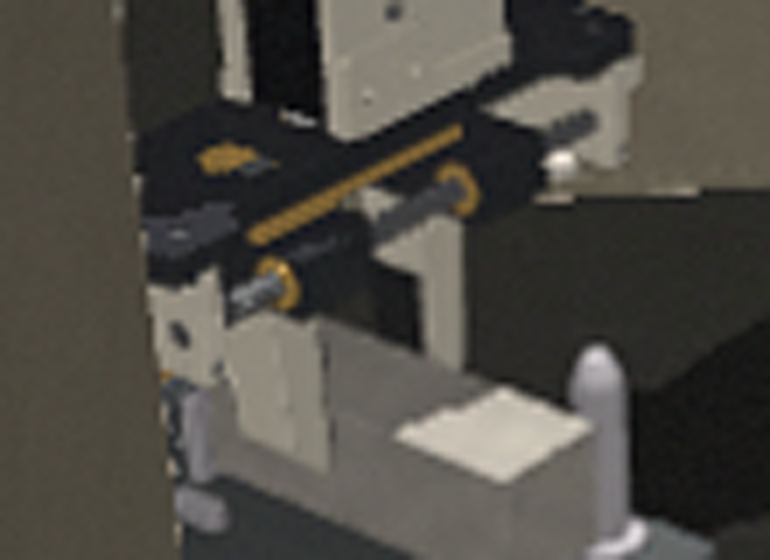

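>>> {"method": "step_arm", "body": {"series": [[[0.036,-0.001,-0.006,0,0],[0.036,-0.001,-0.012,0,0],[0.036,-0.002,-0.016,0,0],[0.036,-0.003,-0.02,0,0],[0.036,-0.003,-0.023,0,0],[0.036,-0.003,-0.024,0,0],[0.036,-0.003,-0.024,0,0],[0.036,-0.003,-0.024,0,0]]]}}

```text
clock: 9.75
position: [0.5208, -0.1346, 0.0665]
ee_rot: [-2.333, -2.1, -0.003]
force: [2.2, 6.4, -1.9]
width: 0.432
```

Run:
```python
from h import *
st(); im,d,p=snap("wrist","w6");st()
```

```text
t 9.75 pos [ 0.5208 -0.1346  0.0665] yaw -6.02 jig xy mm [-19.   -1.1] F [ 2.2  6.4 -1.9] T [ 1.37 -0.38 -0.03] w 39.7
t 9.8 pos [ 0.5208 -0.1346  0.0665] yaw -6.01 jig xy mm [-19.  -1.] F [ 3.   6.6 -1.9] T [ 1.32 -0.4   0.01] w 39.4
```

View pics/w6.png

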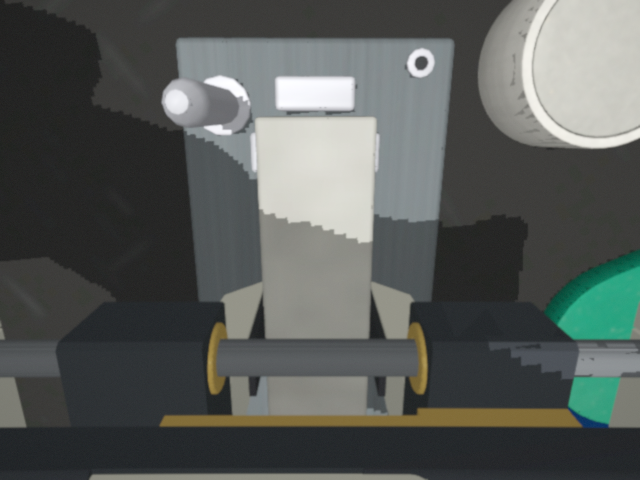

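Run:
```python
from h import *
p=eyes.camera_params("wrist")
f=lambda uv,z:((onplane(uv,z,p)[:,:2]-J)@JR*1000).round(1).tolist()
print("bar end",f([(256.5,118.5),(376,118.5)],.0732)); print("stop",f([(276,77),(354,77),(276,110),(355,110)],.029)); print("cheek outer edges",f([(251,150),(379,150)],.025))
```

```text
bar end [[56.9, 18.9], [57.1, -20.0]]
stop [[73.1, 16.4], [73.2, -16.2], [60.0, 16.8], [60.1, -17.0]]
cheek outer edges [[42.8, 28.8], [43.0, -28.6]]
```

>>> {"method": "step_arm", "body": {"series": [[[0.036,-0.001,-0.002,-0.004,0],[0.036,-0.001,-0.002,-0.008,0],[0.036,-0.001,-0.002,-0.012,0],[0.036,-0.001,-0.002,-0.016,0],[0.036,-0.001,-0.002,-0.019,0],[0.036,-0.001,-0.002,-0.02,0],[0.036,-0.001,-0.002,-0.02,0],[0.036,-0.001,-0.002,-0.02,0]]]}}

```text
clock: 10.47
position: [0.52, -0.1351, 0.0481]
ee_rot: [-2.33, -2.1, -0.007]
force: [-5.6, 8.5, 21.2]
width: 0.434
```

Run:
```python
from h import *
st(); im,d,p=snap("wrist","w7");st()
```

```text
t 10.47 pos [ 0.52   -0.1351  0.0481] yaw -5.95 jig xy mm [-19.6  -0.4] F [-5.6  8.5 21.2] T [1.74 1.51 0.07] w 39.9
t 10.52 pos [ 0.52   -0.1351  0.0481] yaw -5.95 jig xy mm [-19.5  -0.3] F [-5.2 10.3 20.5] T [1.74 1.49 0.08] w 39.4
```

View pics/w7.png

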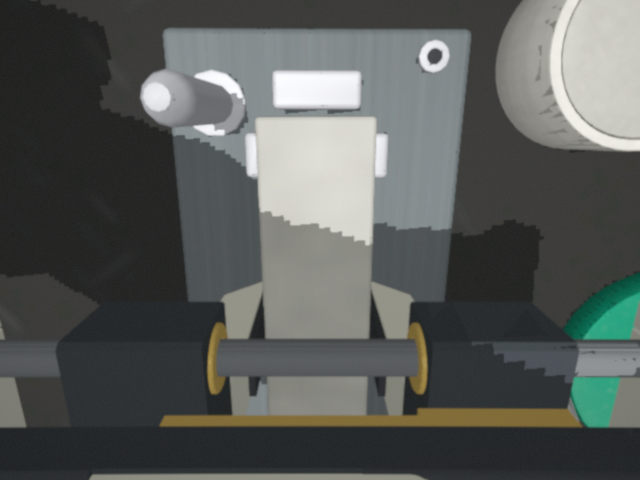

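>>> {"method": "step_arm", "body": {"series": [[[0.036,0,0.001,0,0],[0.036,0,0.002,0,0],[0.036,0,0.003,0,0],[0.036,0,0.003,0,0],[0.036,0,0.003,0,0]]]}}

```text
clock: 10.93
position: [0.5203, -0.1325, 0.0483]
ee_rot: [-2.331, -2.1, -0.007]
force: [1.0, 1.2, 0.7]
width: 0.431
```

Run:
```python
from h import *
st()
```

```text
t 10.93 pos [ 0.5203 -0.1325  0.0483] yaw -5.98 jig xy mm [-17.   -0.3] F [1.  1.2 0.7] T [ 0.19 -0.05 -0.13] w 39.5
```

Force is near zero because the bar is against the stop. Now I'll release to a 62 mm opening, so the fingers stay clear, and rise.

>>> {"method": "step_arm", "body": {"series": [[[0.062,0,0,0,0],[0.062,0,0,0,0],[0.062,0,0,0,0],[0.062,0,0,0,0],[0.062,0,0,0.02,0],[0.062,0,0,0.05,0],[0.062,0,-0.02,0.09,0],[0.062,0,-0.05,0.12,0],[0.062,0,-0.07,0.15,0],[0.062,0,-0.07,0.17,0],[0.062,0,-0.07,0.17,0],[0.062,0,-0.07,0.17,0]]]}}

```text
clock: 11.93
position: [0.5207, -0.203, 0.2193]
ee_rot: [-2.333, -2.1, -0.01]
force: [-1.1, 0.8, -0.4]
width: 0.678
```

Run:
```python
from h import *
st(); im,d,p=snap("wrist","w8");np.savez("pics/w8p.npz",**p);st()
```

```text
t 11.93 pos [ 0.5207 -0.203   0.2193] yaw -6.02 jig xy mm [-87.   -8.4] F [-1.1  0.8 -0.4] T [-0.01  0.14  0.07] w 62.2
t 11.98 pos [ 0.5201 -0.2021  0.218 ] yaw -5.96 jig xy mm [-86.2  -7.7] F [ 0.3 -0.  -0.2] T [-0.06  0.03  0.  ] w 62.1
```

View pics/w8.png

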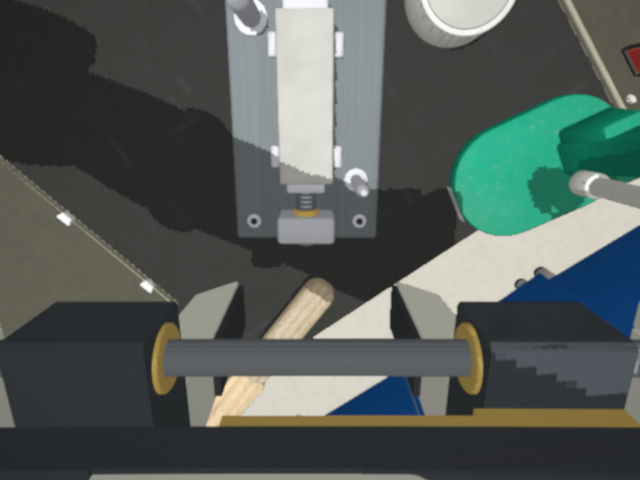

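Run:
```python
from h import *
p=dict(np.load("pics/w8p.npz"));im=np.load("pics/w8.npz")["im"][:,:,::-1]
cv2.imwrite("pics/w8a.png",cv2.resize(im[0:60,225:385],None,fx=5,fy=5,interpolation=cv2.INTER_CUBIC))
cv2.imwrite("pics/w8b.png",cv2.resize(im[135:250,225:385],None,fx=5,fy=5,interpolation=cv2.INTER_CUBIC))
C=cloud(np.load("pics/w8.npz")["d"],p)
q=C[12:178,285:325].reshape(-1,3);L=np.c_[(q[:,:2]-J)@JR,q[:,2]]
print(np.degrees(np.arctan(np.polyfit(L[:,0],L[:,2],1)[0])),np.median(L[:,2]))
```

```text
-0.7203988704930995 0.055926392703439104
```

View pics/w8a.png

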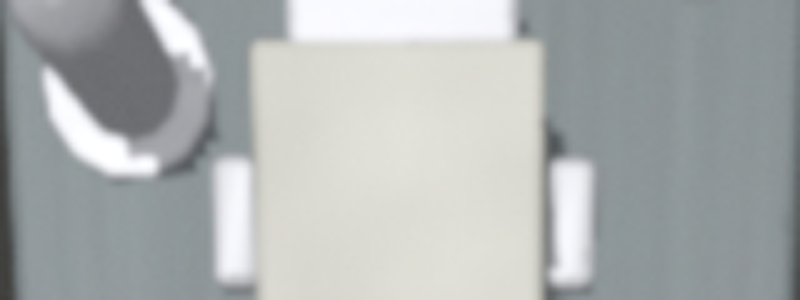

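View pics/w8b.png

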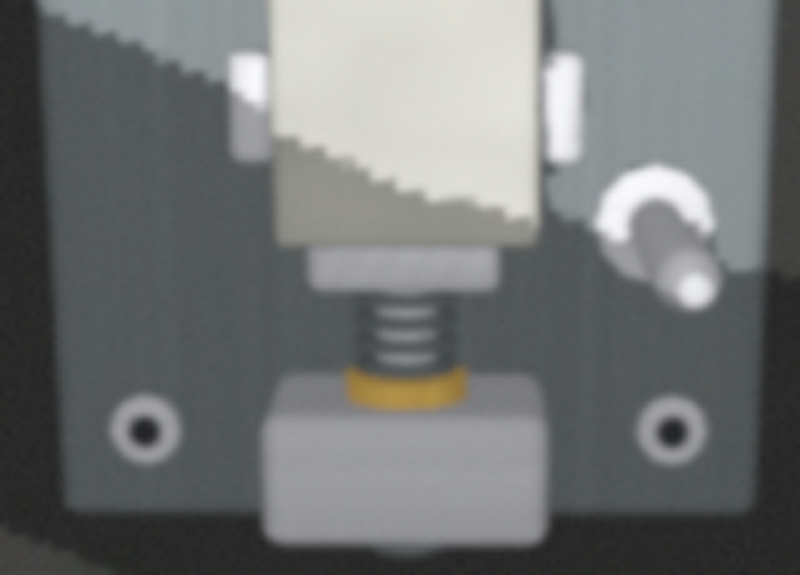

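Run:
```python
from h import *
p=dict(np.load("pics/w8p.npz"))
f=lambda U,V,o:((U+.5)/5-.5+225,(V+.5)/5-.5+o)
c=onplane([f(252,41,0),f(543,41,0),f(541,245,135),f(274,245,135)],.055,p)[:,:2]
print(((c-J)@JR*1000).round(1)); print(np.linalg.norm(np.diff(c,axis=0),axis=1))
C=cloud(np.load("pics/w8.npz")["d"],p)
# slab plane slope vs bar slope
for (a,b,u0,u1) in((60,200,250,268),(60,180,345,372),(12,178,285,325)):
    q=C[a:b,u0:u1].reshape(-1,3);L=np.c_[(q[:,:2]-J)@JR,q[:,2]];cc=np.polyfit(L[:,0],L[:,2],1);print(np.degrees(np.arctan(cc[0])).round(2),cc[1].round(4))
```

```text
[[ 59.3  20. ]
 [ 59.5 -19.4]
 [-59.9 -20.9]
 [-60.   19.8]]
[0.03937919 0.11940153 0.04071364]
0.85 0.0174
-0.82 0.0183
-0.72 0.0569
```

>>> {"method": "step_arm", "body": {"series": [[[0.0,-0.003,0.02,-0.03,0],[0.0,-0.003,0.046,-0.06,0],[0.0,-0.003,0.046,-0.09,0],[0.0,-0.003,0.046,-0.12,0],[0.0,-0.003,0.046,-0.136,0],[0.0,-0.003,0.046,-0.142,0],[0.0,-0.003,0.046,-0.142,0],[0.0,-0.003,0.046,-0.142,0]]]}}

```text
clock: 12.65
position: [0.5169, -0.1561, 0.0759]
ee_rot: [-2.33, -2.1, -0.007]
force: [-0.9, -0.2, 0.3]
width: 0.144
```

Run:
```python
from h import *
st()
```

```text
t 12.65 pos [ 0.5169 -0.1561  0.0759] yaw -5.96 jig xy mm [-40.8   0.4] F [-0.9 -0.2  0.3] T [-0.09  0.09  0.03] w 13.2
```

>>> {"method": "step_arm", "body": {"series": [[[0.0,0,0,-0.002,0],[0.0,0,0,-0.004,0],[0.0,0,0,-0.006,0],[0.0,0,0,-0.007,0],[0.0,0,0,-0.008,0],[0.0,0,0,-0.008,0]]]}}

```text
clock: 13.15
position: [0.5174, -0.1561, 0.0693]
ee_rot: [-2.331, -2.1, -0.009]
force: [-2.5, 1.5, 15.3]
width: 0.004
```

Run:
```python
from h import *
st()
```

```text
t 13.15 pos [ 0.5174 -0.1561  0.0693] yaw -5.96 jig xy mm [-40.8  -0.1] F [-2.5  1.5 15.3] T [0.32 0.93 0.03] w 0.4
```

>>> {"method": "step_arm", "body": {"series": [[[0.0,0,0,0.03,0],[0.04,0,0,0.07,0],[0.06,-0.005,0.02,0.11,4],[0.06,-0.01,0.06,0.14,8],[0.06,-0.015,0.1,0.16,13.4],[0.06,-0.02,0.14,0.17,13.4],[0.06,-0.03,0.18,0.18,13.4],[0.06,-0.035,0.22,0.18,13.4],[0.06,-0.041,0.256,0.18,13.4],[0.06,-0.041,0.256,0.18,13.4],[0.06,-0.041,0.256,0.18,13.4],[0.06,-0.041,0.256,0.18,13.4]]]}}

```text
clock: 14.15
position: [0.4763, 0.1, 0.2494]
ee_rot: [-2.068, -2.359, -0.008]
force: [0.5, -0.7, 0.1]
width: 0.651
```

Run:
```python
from h import *
st(); im,d,p=snap("wrist","w9");np.savez("pics/w9p.npz",**p);st()
```

```text
t 14.15 pos [0.4763 0.1    0.2494] yaw 7.52 jig xy mm [209.4  68.6] F [ 0.5 -0.7  0.1] T [-0.14  0.03  0.  ] w 59.8
t 14.2 pos [0.4765 0.0988 0.2494] yaw 7.39 jig xy mm [208.3  68.2] F [ 0.4  0.1 -0.9] T [-0.1   0.06 -0.04] w 60.0
```

View pics/w9.png

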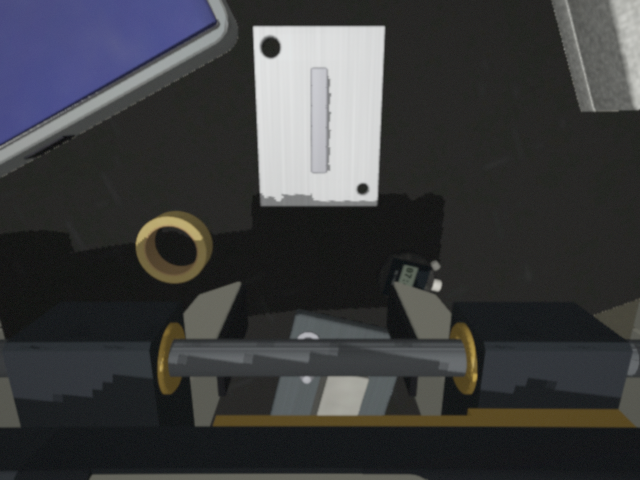

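Run:
```python
from h import *
im=np.load("pics/w9.npz")["im"][:,:,::-1]
cv2.imwrite("pics/w9a.png",cv2.resize(im[15:115,240:400],None,fx=5,fy=5,interpolation=cv2.INTER_CUBIC))
cv2.imwrite("pics/w9b.png",cv2.resize(im[115:215,240:400],None,fx=5,fy=5,interpolation=cv2.INTER_CUBIC))
```

```text
(no output)
```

View pics/w9a.png

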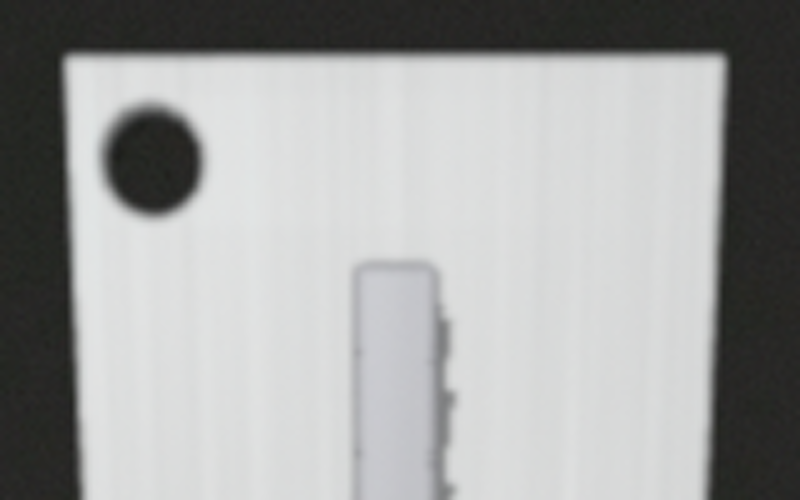

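View pics/w9b.png

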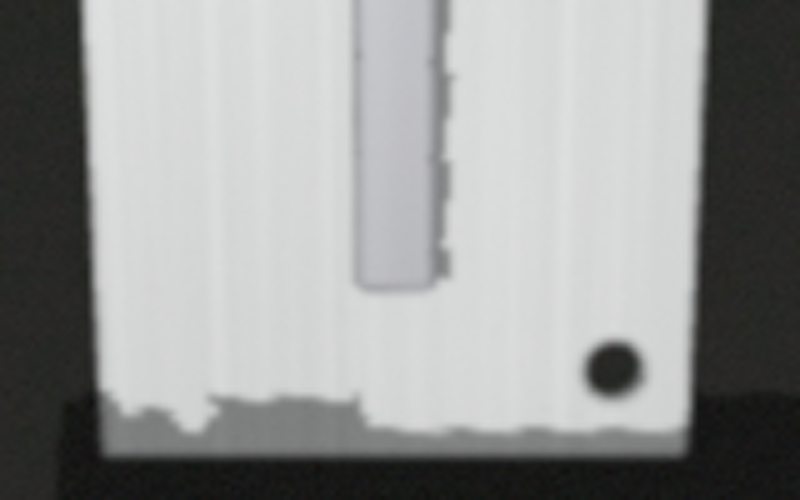

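```bash
cat > fitp.py <<'E'
from h import *
from scipy.optimize import least_squares
def fit(uv,P,p,q0):
    uv=np.array(uv,float);P=np.array(P,float)/1000
    def W(q): return np.c_[P[:,:2]@np.array([[np.cos(q[2]),np.sin(q[2])],[-np.sin(q[2]),np.cos(q[2])]])+q[:2],P[:,2]]
    r=least_squares(lambda q:(proj(W(q),p)-uv).ravel(),q0,loss="huber")
    print(r.x[:2].round(4),np.degrees(r.x[2]).round(2),r.fun.reshape(-1,2).round(1).tolist()); return r.x
E
python3 - <<'E'
from fitp import *
p=dict(np.load("pics/w9p.npz"))
f=lambda U,V,o:((U+.5)/5-.5+240,(V+.5)/5-.5+o)
uv=[f(64,54,15),f(727,54,15),f(690,458,115),f(101,458,115),f(153,159,15),f(613,369,115),f(354,262,15),f(438,262,15),f(355,291,115),f(434,291,115)]
P=[(78,56,8),(78,-56,8),(-78,-56,8),(-78,56,8),(62,42,8),(-62,-42,8),(42,7,46),(42,-7,46),(-42,7,46),(-42,-7,46)]
q=fit(uv,P,p,[.468,.172,1.7])
fit(uv[:6],P[:6],p,[.468,.172,1.7]);fit(uv[6:],P[6:],p,[.468,.172,1.7])
s=observe();print(q[:2]-s["position"][:2],s["position"],np.degrees(q[2])-90-yaw(s))
E
```

```text
[0.4684 0.1716] 97.48 [[0.8, 0.7], [-0.9, 0.8], [-1.3, -1.1], [0.7, -1.2], [-0.0, 0.2], [0.1, 0.3], [-0.4, -0.4], [0.4, -0.4], [-0.2, 0.2], [0.5, 0.2]]
[0.4684 0.1717] 97.51 [[0.8, 0.6], [-0.9, 0.6], [-1.2, -1.3], [0.8, -1.2], [0.0, 0.1], [0.2, 0.1]]
[0.4683 0.1715] 97.41 [[-0.4, -0.3], [0.4, -0.3], [-0.3, 0.3], [0.3, 0.3]]
[-0.00816417  0.07273967] [0.47652253 0.09883566 0.24935359] 0.09173729490602955
```

>>> {"method": "step_arm", "body": {"series": [[[0.05,-0.004,0.036,-0.02,0],[0.05,-0.008,0.073,-0.05,0],[0.05,-0.008,0.073,-0.085,0],[0.05,-0.008,0.073,-0.12,0],[0.05,-0.008,0.073,-0.15,0],[0.05,-0.008,0.073,-0.17,0],[0.05,-0.008,0.073,-0.18,0],[0.05,-0.008,0.073,-0.18,0],[0.05,-0.008,0.073,-0.18,0]]]}}

```text
clock: 14.95
position: [0.4692, 0.1707, 0.0697]
ee_rot: [-2.073, -2.355, -0.007]
force: [0.0, -0.2, 0.3]
width: 0.548
```

Run:
```python
from h import *
s=st(); print(np.array([.4684,.1716])-s["position"][:2])
```

```text
t 14.95 pos [0.4692 0.1707 0.0697] yaw 7.28 jig xy mm [279.   83.3] F [ 0.  -0.2  0.3] T [-0.03  0.05  0.06] w 50.3
[-0.00079285  0.00086384]
```

>>> {"method": "step_arm", "body": {"series": [[[0.05,-0.001,0.001,-0.02,0.2],[0.05,-0.001,0.001,-0.034,0.2],[0.05,-0.001,0.001,-0.036,0.2],[0.05,-0.001,0.001,-0.036,0.2],[0.012,-0.001,0.001,-0.036,0.2],[0.012,-0.001,0.001,-0.036,0.2],[0.012,-0.001,0.001,-0.036,0.2],[0.012,-0.001,0.001,-0.036,0.2],[0.012,-0.001,0.001,-0.036,0.2],[0.012,-0.001,0.001,-0.036,0.2],[0.012,-0.001,0.001,-0.036,0.2]]], "squeeze": 45}}

```text
clock: 15.87
position: [0.4684, 0.1718, 0.0339]
ee_rot: [-2.069, -2.359, -0.008]
force: [-0.1, -0.5, 2.9]
width: 0.151
```

Run:
```python
from h import *
s=st(); print(np.array([.4684,.1716])-s["position"][:2])
```

```text
t 15.87 pos [0.4684 0.1718 0.0339] yaw 7.49 jig xy mm [280.   84.2] F [-0.1 -0.5  2.9] T [-0.06  0.05  0.08] w 13.9
[ 2.38818567e-06 -2.48164890e-04]
```

>>> {"method": "step_arm", "body": {"series": [[[0.012,0,0,0.02,0],[0.012,0,0,0.05,0],[0.012,0,0,0.09,0],[0.012,0.005,-0.015,0.12,-2],[0.012,0.01,-0.04,0.13,-4],[0.012,0.015,-0.07,0.13,-6],[0.012,0.02,-0.1,0.13,-8],[0.012,0.025,-0.13,0.13,-10],[0.012,0.03,-0.16,0.13,-12],[0.012,0.035,-0.19,0.13,-13.7],[0.012,0.04,-0.22,0.13,-13.7],[0.012,0.045,-0.245,0.13,-13.7],[0.012,0.05,-0.265,0.13,-13.7],[0.012,0.053,-0.28,0.13,-13.7],[0.012,0.053,-0.287,0.13,-13.7],[0.012,0.053,-0.287,0.13,-13.7],[0.012,0.053,-0.287,0.13,-13.7],[0.012,0.053,-0.287,0.13,-13.7]]]}}

```text
clock: 17.37
position: [0.521, -0.1136, 0.1636]
ee_rot: [-2.333, -2.096, -0.009]
force: [-0.7, 0.3, -4.2]
width: 0.149
```

Run:
```python
from h import *
st(); im,d,p=snap("wrist","w10");np.savez("pics/w10p.npz",**p);im,d,p=snap("scene","s10"); st()
```

```text
t 17.37 pos [ 0.521  -0.1136  0.1636] yaw -6.13 jig xy mm [1.9 1. ] F [-0.7  0.3 -4.2] T [-0.12  0.04  0.04] w 13.7
t 17.47 pos [ 0.5212 -0.1136  0.1638] yaw -6.1 jig xy mm [1.9 0.8] F [ 0.1  0.2 -3.9] T [-0.09  0.09  0.04] w 13.6
```

View pics/w10.png

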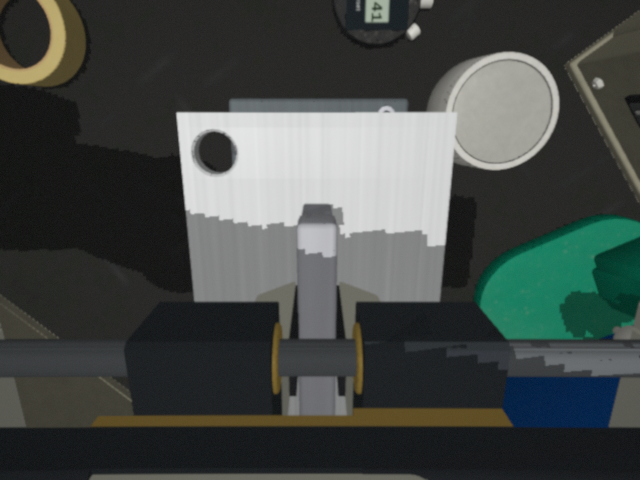

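View pics/s10.png

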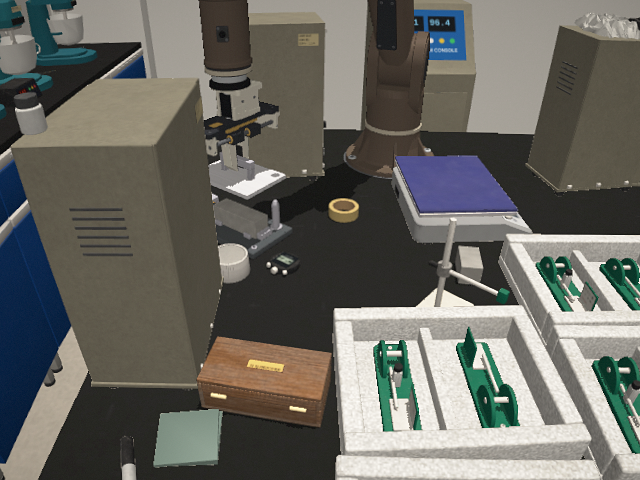

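Run:
```python
from fitp import *
p=dict(np.load("pics/w10p.npz"));im=np.load("pics/w10.npz")["im"][:,:,::-1]
cv2.imwrite("pics/w10a.png",cv2.resize(im[90:215,165:325],None,fx=5,fy=4.8*1.0,interpolation=cv2.INTER_CUBIC))
f=lambda uv,z:((onplane(uv,z,p)[:,:2]-J)@JR*1000).round(1).tolist()
print(f([(178,113),(456,113),(214.5,152)],.1377)); print("slab far edge",f([(229.5,99),(407,99)],.015))
print(f([(303,221),(332,221)],.1757))
```

```text
[[79.7, 56.9], [79.8, -54.7], [64.3, 43.4]]
slab far edge [[89.5, 60.7], [89.7, -60.4]]
[[44.7, 5.8], [44.8, -3.9]]
```

View pics/w10a.png

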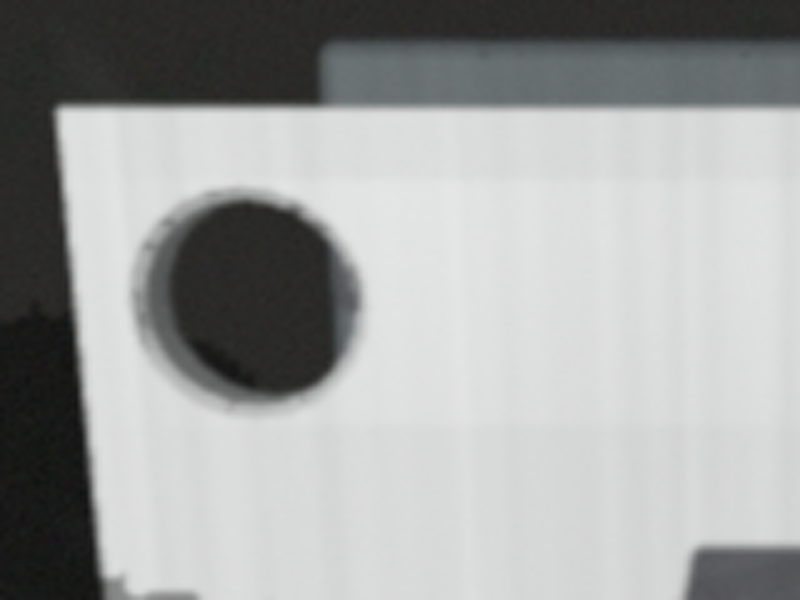

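>>> {"method": "step_arm", "body": {"series": [[[0.012,0.001,-0.002,-0.01,0],[0.012,0.001,-0.002,-0.02,-0.1],[0.012,0.001,-0.002,-0.03,-0.1],[0.012,0.001,-0.002,-0.038,-0.1],[0.012,0.001,-0.002,-0.042,-0.1],[0.012,0.001,-0.002,-0.042,-0.1],[0.012,0.001,-0.002,-0.042,-0.1]]]}}

```text
clock: 18.05
position: [0.522, -0.1157, 0.1214]
ee_rot: [-2.335, -2.094, -0.008]
force: [0.4, 0.1, -5.0]
width: 0.15
```

Run:
```python
from h import *
st(); im,d,p=snap("wrist","w11");np.savez("pics/w11p.npz",**p);i2,d,p2=snap("scene","s11"); st()
cv2.imwrite("pics/w11a.png",cv2.resize(im[90:215,165:325,::-1],None,fx=5,fy=4.8*1.0,interpolation=cv2.INTER_CUBIC))
cv2.imwrite("pics/s11a.png",cv2.resize(i2[150:270,180:320,::-1],None,fx=5,fy=5,interpolation=cv2.INTER_CUBIC))
```

```text
t 18.05 pos [ 0.522  -0.1157  0.1214] yaw -6.22 jig xy mm [-0.1 -0.2] F [ 0.4  0.1 -5. ] T [-0.16  0.09 -0.01] w 13.8
t 18.15 pos [ 0.5225 -0.1158  0.1221] yaw -6.22 jig xy mm [-0.1 -0.7] F [-0.5  0.5 -4.1] T [-0.05  0.13 -0.03] w 13.4
```

View pics/w11a.png

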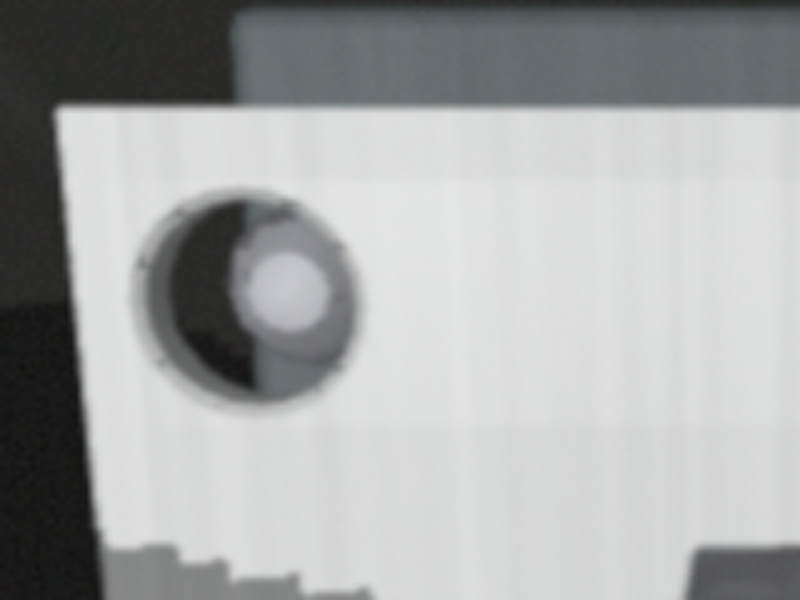

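View pics/s11a.png

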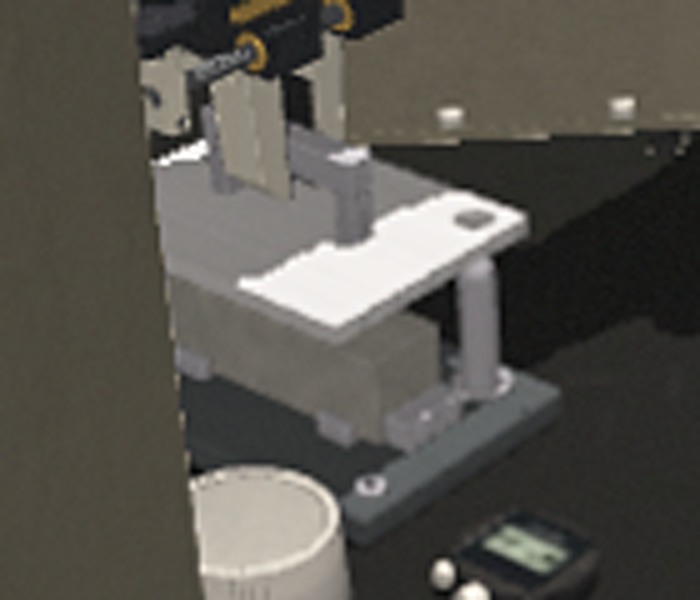

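Run:
```python
from h import *
p=dict(np.load("pics/w11p.npz"));zt=.1214-.0339
f=lambda uv,z:((onplane(uv,z,p)[:,:2]-J)@JR*1000).round(1).tolist()
g=lambda U,V:((U+.5)/5-.5+165,(V+.5)/4.8-.5+90)
print("tip",f([g(288,290)],.080),"hole",f([g(247,300)],zt+.008),"corners",f([g(57,105)],zt+.008))
print("slab",f([g(236,12)],.015))
print("camera",((p["position"][:2]-J)@JR*1000))
# predicted tip and hole pixels
w=lambda x,y,z:np.r_[J+JR@np.array([x,y]),z]
print(proj([w(.062,.042,.08),w(.062-.0001,.042-.0002,zt+.008)],p), g(288,290),g(247,300))
```

```text
tip [[61.9, 42.3]] hole [[62.3, 42.2]] corners [[78.3, 56.2]]
slab [[89.8, 60.8]]
camera [76.73641522 -0.17280273]
[[222.76458553 149.80420687]
 [214.97518674 153.06673518]] (222.2, 150.02083333333334) (214.0, 152.10416666666669)
```

>>> {"method": "step_arm", "body": {"series": [[[0.012,-0.0005,0,-0.003,0],[0.012,-0.0005,0,-0.006,0],[0.012,-0.0005,0,-0.009,0],[0.012,-0.0005,0,-0.012,0],[0.012,-0.0005,0,-0.015,0],[0.012,-0.0005,0,-0.018,0],[0.012,-0.0005,0,-0.018,0]]]}}

```text
clock: 18.73
position: [0.5216, -0.1157, 0.1034]
ee_rot: [-2.335, -2.095, -0.008]
force: [-0.6, 0.1, -4.4]
width: 0.147
```

Run:
```python
from h import *
st(); im,d,p=snap("wrist","w12");np.savez("pics/w12p.npz",**p);i2,d,p2=snap("scene","s12"); st()
cv2.imwrite("pics/w12a.png",cv2.resize(im[90:215,165:325,::-1],None,fx=5,fy=4.8*1.0,interpolation=cv2.INTER_CUBIC))
cv2.imwrite("pics/s12a.png",cv2.resize(i2[150:270,180:320,::-1],None,fx=5,fy=5,interpolation=cv2.INTER_CUBIC))
```

```text
t 18.73 pos [ 0.5216 -0.1157  0.1034] yaw -6.21 jig xy mm [-0.1  0.1] F [-0.6  0.1 -4.4] T [-0.11  0.07 -0.04] w 13.5
t 18.83 pos [ 0.5219 -0.1158  0.1039] yaw -6.22 jig xy mm [-0.2 -0.2] F [ 0.4 -0.6 -4.9] T [-0.12  0.09  0.03] w 13.4
```

View pics/w12a.png

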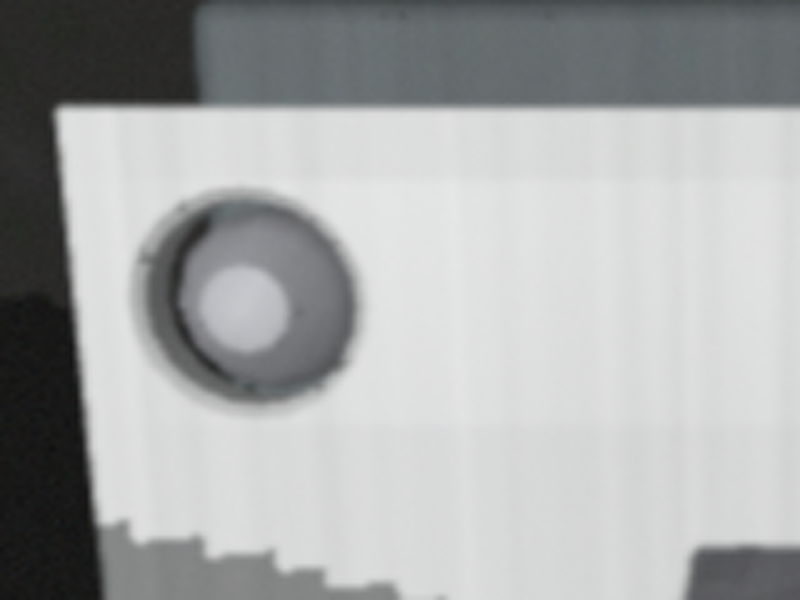

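View pics/s12a.png

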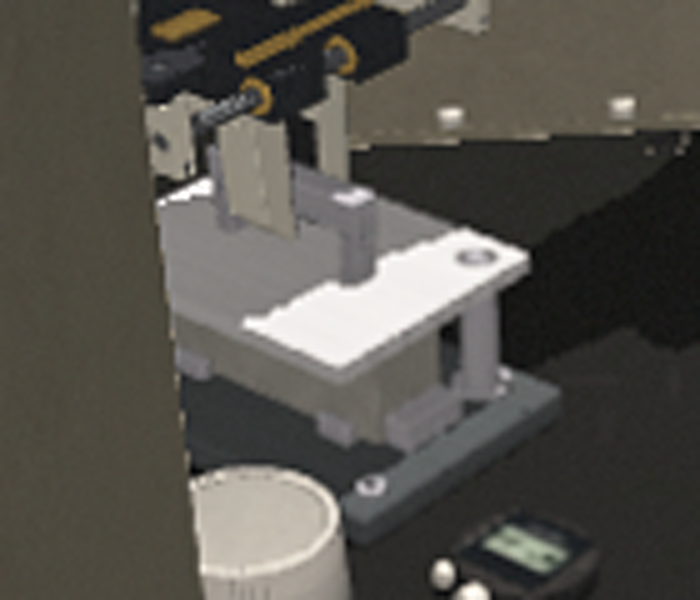

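>>> {"method": "step_arm", "body": {"series": [[[0.012,0,0,-0.002,0],[0.012,0,0,-0.004,0],[0.012,0,0,-0.006,0],[0.012,0,0,-0.008,0],[0.012,0,0,-0.01,0],[0.012,0,0,-0.011,0],[0.012,0,0,-0.012,0],[0.012,0,0,-0.012,0]]]}}

```text
clock: 19.5
position: [0.5218, -0.1158, 0.0917]
ee_rot: [-2.335, -2.095, -0.009]
force: [0.8, 0.0, -3.5]
width: 0.152
```

Run:
```python
from h import *
st()
```

```text
t 19.5 pos [ 0.5218 -0.1158  0.0917] yaw -6.22 jig xy mm [-0.2 -0.1] F [ 0.8  0.  -3.5] T [-0.09  0.1   0.09] w 13.9
```

Lateral force is still about zero with roughly 3 mm to go.

>>> {"method": "step_arm", "body": {"series": [[[0.012,0,0,-0.001,0],[0.012,0,0,-0.0015,0],[0.012,0,0,-0.002,0],[0.012,0,0,-0.0025,0],[0.012,0,0,-0.003,0],[0.012,0,0,-0.003,0],[0.012,0,0,-0.003,0]]]}}

```text
clock: 20.08
position: [0.5219, -0.1158, 0.089]
ee_rot: [-2.335, -2.095, -0.009]
force: [-1.2, 0.9, 0.7]
width: 0.147
```

Run:
```python
from h import *
st()
```

```text
t 20.08 pos [ 0.5219 -0.1158  0.089 ] yaw -6.22 jig xy mm [-0.2 -0.1] F [-1.2  0.9  0.7] T [ 0.01  0.42 -0.01] w 13.5
```

>>> {"method": "step_arm", "body": {"series": [[[0.018,0,0,0,0],[0.025,0,0,0,0],[0.035,0,0,0,0],[0.05,0,0,0,0],[0.05,0,0,0,0],[0.05,0,0,0,0],[0.05,0,0,0,0],[0.05,0,0,0.02,0],[0.05,0,0,0.05,0],[0.05,0,0,0.09,0],[0.05,0,-0.03,0.13,0],[0.05,0,-0.06,0.17,0],[0.05,0,-0.06,0.2,0],[0.05,0,-0.06,0.2,0],[0.05,0,-0.06,0.2,0]]]}}

```text
clock: 21.33
position: [0.523, -0.1773, 0.2916]
ee_rot: [-2.34, -2.096, -0.014]
force: [-0.7, 0.2, -0.9]
width: 0.547
```

Run:
```python
from h import *
st(); im,d,p=snap("wrist","w13");np.savez("pics/w13p.npz",**p);i2,d2,p2=snap("scene","s13"); snap("top","t13"); st()
cv2.imwrite("pics/s13a.png",cv2.resize(i2[150:270,180:320,::-1],None,fx=5,fy=5,interpolation=cv2.INTER_CUBIC))
```

```text
t 21.33 pos [ 0.523  -0.1773  0.2916] yaw -6.32 jig xy mm [-61.2  -7.9] F [-0.7  0.2 -0.9] T [-0.1   0.09  0.01] w 50.2
t 21.48 pos [ 0.5213 -0.1748  0.2876] yaw -6.17 jig xy mm [-58.9  -5.9] F [ 1.   0.1 -0.2] T [-0.1   0.04  0.01] w 50.0
```

View pics/w13.png

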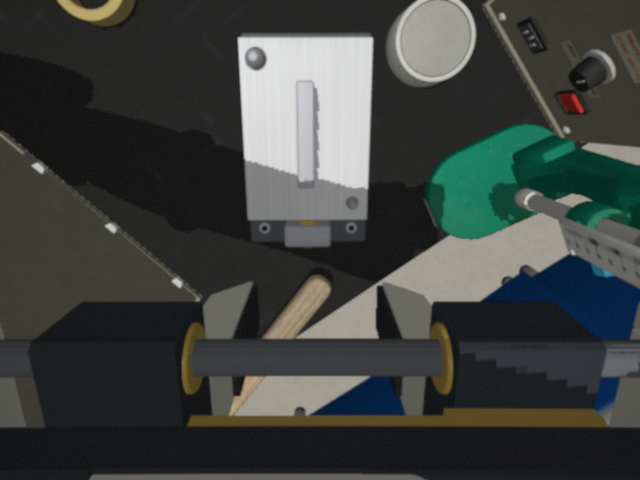

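View pics/s13a.png

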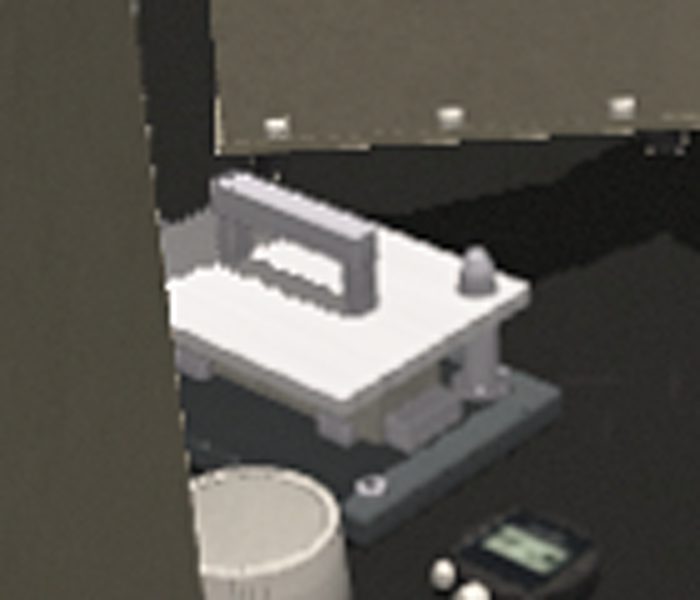

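View pics/t13.png

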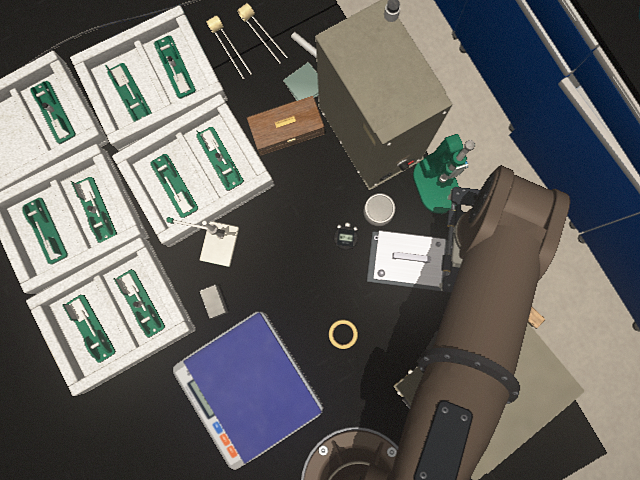

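Both dowels stand through their holes, at (255,58) and (352,203) in the wrist view. In the top view the half bar, ring mould and stopwatch sit at the same pixels as at the start. Next I'll check numerically that the platen is flat, then hand in.

Run:
```python
from fitp import *
p=dict(np.load("pics/w13p.npz"))
uv=[(238.5,37.5),(373.5,37.5),(366.5,220),(248.5,220),(297,81.5),(313.5,81.5),(298,187),(313.5,187)]
P=[(78,56,63),(78,-56,63),(-78,-56,63),(-78,56,63),(42,7,101),(42,-7,101),(-42,7,101),(-42,-7,101)]
q=fit(uv,P,p,[.522,-.115,1.46]); print(((q[:2]-J)@JR*1000).round(1))
C=cloud(np.load("pics/w13.npz")["d"],p)
# scene depth heights at near/far plate pts
C2=cloud(np.load("pics/s13.npz")["d"],eyes.camera_params("scene"))
s=[C2[int(150+y/5),int(180+x/5)] for x,y in((340,385),(510,285),(250,320),(420,250),(400,310))]
print(np.array([np.r_[(a[:2]-J)@JR,a[2]] for a in s]).round(4))
# bystander motion by image difference
a=np.load("pics/top0.npz")["im"].astype(int);b=np.load("pics/t13.npz")["im"].astype(int)
for n,(u,v,r) in dict(half=(213,301,22),ring=(379,209,20),timer=(346,235,14)).items(): print(n,(abs(a-b)[v-r:v+r,u-r:u+r].sum(2)>90).sum())
```

```text
[ 0.5221 -0.1162] 83.67 [[0.1, 0.3], [-0.5, 0.5], [-0.1, -0.5], [-0.6, -0.3], [-0.7, -1.0], [0.9, -1.0], [-0.2, 1.8], [1.1, 1.7]]
[-0.5 -0.4]
[[ 0.0717 -0.0488  0.0624]
 [ 0.0738  0.051   0.0627]
 [ 0.0074 -0.0338  0.0616]
 [ 0.0237  0.0512  0.0623]
 [ 0.0519  0.0077  0.063 ]]
half 0
ring 0
timer 0
```

The platen top reads 62–63 mm across the plate (63 expected) and the bystanders have not moved, so I'm handing in.

```bash
python3 -c "
from h import *
st(); print(arm.sign_off())"
```

```text
t 21.48 pos [ 0.5213 -0.1748  0.2876] yaw -6.17 jig xy mm [-58.9  -5.9] F [ 1.   0.1 -0.2] T [-0.1   0.04  0.01] w 50.0
the job is handed in; nothing more can be done
None
```

I loaded the mortar bar into the jig and set the platen on top of it over both dowels. I handed the job in at 21.5 s, with the gripper open and clear of everything. The hand-in reports no verdict.

**Bar:** I gripped it across its width and pressed the plunger back. I then lowered it level inside the end stop, let it slide against the stop, and released it. A downward push of about 15 N near the spring end met the top at 55.3 mm, where 55 mm means it is flat on the floor.

**Platen:** It went down level with almost no sideways force. Afterwards both dowels showed through their holes. The top of the plate read 62–63 mm at five points (63 expected), and its centre was within about 0.6 mm of where it should be.

**Left alone:** The half bar, ring mould and stopwatch had not changed in the top camera's before and after pictures.

**Disagreements:**
- The top camera placed things 2–4 mm away from where the wrist camera did. I used the wrist camera, which agreed with where the jaws closed on the bar.
- The wrist camera's depth gave false tilts of up to about 3.5° (it showed one on the bar while it lay flat on the bench). I judged flatness by contact height and the scene camera instead.
- I put the bar down once after first gripping it, so I could look at the jig without it in the way.

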